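# Stack the drained towel trays

## Task

Two small wooden towel trays are draining on the sloping wire drainer. Take them off it and stack them squarely on the matching towel tray that stands on the big serving tray, so that each one's foot drops inside the rim of the tray below and all three make one straight, level, closed pile. Set them down without dropping them or pressing hard, leave the pile where the bottom tray stands, and do not disturb the tumblers or the card reader.

Things in the scene. Friction and masses are not known exactly. Their poses are not given: they have to be found in the camera images.
- towel_tray_1: One of three equal dark wooden towel trays, 170 x 64 x 20 mm (x long, y wide, z up out of the open side), 120 g. Origin: centre of its foot's underside. Foot: a step 153 x 47 mm, z 0 to 6; body 170 x 64 mm, z 6 to 20: rim 5 mm thick round a recess 160 x 54 mm with its floor at z 11, a drain notch in each end. Starts on the drainer, tilted 32 degrees, open side up.
- towel_tray_2: The second towel tray on the drainer, equal to towel_tray_1 and lying some 55 mm beside it; same origin and axes. Grip a tray across its 64 mm width at mid-length, the tool square to it; keep the fingertips above z 6, or they will strike the rim below when stacking.
- standing_tray: The third towel tray, equal to the others, loose, flat on the serving tray: the bottom of the pile; same origin and axes. Stacked, a foot enters the recess below with 3.5 mm play all round and the body rests on the rim: nested trays stand 14 mm apart, one that has not dropped in up to 20 mm. Either end may be in front.
- drainer: Fixed steel wire drainer over a drip pan, 205 x 260 mm, 135 mm high at the back. Origin: centre of its underside on the worktop. Its bed of cross wires slopes up 32 degrees towards its +x, from 32 mm height at x = -81 mm to 133 mm at x = +81 mm; a lip wire stands 13 mm above the bed along the low edge, which faces the front left.
- serving_tray: Big light veneer tray, 345 x 362 mm, fixed; its flat floor is 4 mm above the worktop, low raised ends to 26 mm. Origin: centre of its underside.
- tumbler_0: Clear glass tumbler standing upside down on the serving tray, 69 mm across, 88 mm high; origin at the centre of its underside. Leave alone.
- tumbler_1: Another such tumbler. Leave alone.
- card_reader: Black card reader, 165 x 74 x 24 mm, lying on the worktop near its front edge, right of the drainer; origin at the centre of its underside. Leave alone. (Not listed: the clear ice bucket stands fixed behind it, x 0.50 to 0.85, y -0.27 to 0.08, with bottles up to 0.4 m high: carry things past in front of it or above it.)

How it is judged (in metres and radians):
On the way:
1. one towel tray from the drainer is nested in the standing tray and let go (((horizontal distance between towel_tray_1 and standing_tray below 0.006 m and z of towel_tray_1 in the frame of standing_tray between 0.012 and 0.0162 m and angle between the x axis of towel_tray_1 and the x axis of standing_tray, either way round below 0.08 rad and contact force between towel_tray_1 and the fingers below 0.05 N) or (horizontal distance between towel_tray_2 and standing_tray below 0.006 m and z of towel_tray_2 in the frame of standing_tray between 0.012 and 0.0162 m and angle between the x axis of towel_tray_2 and the x axis of standing_tray, either way round below 0.08 rad and contact force between towel_tray_2 and the fingers below 0.05 N))), for 0.2 s.
At the end, for the whole second after the job is handed in: Both drainer trays are nested on the standing tray, in either order and either way round: each within 6 mm and 4.5 degrees of square over the one below, 12 to 16 mm above it (foot inside the rim), all level within 3 degrees and at rest, the bottom tray within 30 mm of where it stood (((horizontal distance between towel_tray_1 and standing_tray below 0.006 m and z of towel_tray_1 in the frame of standing_tray between 0.012 and 0.0162 m and angle between the x axis of towel_tray_1 and the x axis of standing_tray, either way round below 0.08 rad and horizontal distance between towel_tray_2 and towel_tray_1 below 0.006 m and z of towel_tray_2 in the frame of towel_tray_1 between 0.012 and 0.0162 m and angle between the x axis of towel_tray_2 and the x axis of towel_tray_1, either way round below 0.08 rad) or (horizontal distance between towel_tray_2 and standing_tray below 0.006 m and z of towel_tray_2 in the frame of standing_tray between 0.012 and 0.0162 m and angle between the x axis of towel_tray_2 and the x axis of standing_tray, either way round below 0.08 rad and horizontal distance between towel_tray_1 and towel_tray_2 below 0.006 m and z of towel_tray_1 in the frame of towel_tray_2 between 0.012 and 0.0162 m and angle between the x axis of towel_tray_1 and the x axis of towel_tray_2, either way round below 0.08 rad)) and distance of standing_tray from where it was at the start of the episode below 0.03 m and angle between each of towel_tray_1, towel_tray_2, standing_tray's own z axis and vertical below 0.05 rad and linear speed of each of towel_tray_1, towel_tray_2, standing_tray below 0.02 m/s); the robot touches nothing.
It fails at once if a towel tray is dropped (moves faster than 0.5 m/s with no finger on it) ((contact force between towel_tray_1 and the fingers below 0.01 N and linear speed of towel_tray_1 above 0.5 m/s) or (contact force between towel_tray_2 and the fingers below 0.01 N and linear speed of towel_tray_2 above 0.5 m/s) or (contact force between standing_tray and the fingers below 0.01 N and linear speed of standing_tray above 0.5 m/s)).
It fails at once if the pile is pressed down hard (over 40 N on the serving tray) (contact force between standing_tray and serving_tray above 40 N).
It fails at once if a tumbler or the card reader is disturbed (moved over 15 mm) (distance of any of tumbler_0, tumbler_1, card_reader from where it was at the start of the episode above 0.015 m).
It also fails if it takes over 70 s, if anything falls off the work surface, if the arm or the gripper's body presses on something with over 40 N, if the wrist force passes 120 N, or if a joint passes its speed limit or range.

## Robot

A 6-joint arm with a two-finger parallel gripper is mounted at the origin on a cart in front of the work surface, level with it; the furniture and walls round the work are solid. World frame = base frame: x ahead of the robot, y to its left, z up, the work surface at z = 0. Lengths are in mm, angles in rad, forces in N, time in s.
With the tool pointing down it reaches from about 350 to 775 mm from the base axis. Payload 7.3 kg.
Tool frame: the origin (TCP) lies at the very end of the fingers, on their centre line; the grasp point (between the pads) lies 19 mm behind it (bot.tcp_to_grasp is the distance from the TCP to the grasp point, in mm); z points along the fingers, y is the direction in which the jaws open and shut (so a half turn about z gives the same grasp; the last joint's range is limited). The gripper opens to 92 mm and grips with 3 to 60 N. Pads are 19 mm wide; open, the fingers measure 130 mm over their backs; the gripper's body (75 mm by 190 mm) begins 47 mm behind the grasp point.
Start: joints at [1.042, 0.342, 1.524, -0, 1.275, -0.146], TCP at [196.085, 487.027, 226.741] pointing down, gripper open.
Joint ranges: [-2.53, 2.53], [-0.77, 2.02], [0.04, 2.7], [-1, 4.14], [0.28, 2.66], [-3.11, 3.11]. Speed limits (rad/s): [2.57, 2.57, 3.14, 3.14, 3.14, 3.14].

## Interface

Orientations are given as [roll, pitch, yaw] about the fixed x, y, z axes, in that order (R = Rz(yaw) Ry(pitch) Rx(roll)).
In Python, from plant import bot gives the robot as it stands. The module is installed in compiled form; this text tells all that it offers.
- The arm moves only by the tool carry_out, never from a script. Its argument "motion" is a list of rows, each a list of 5 numbers: the closure, from 0 (fully open) to 1 (shut), then the shift along the tool's x, y, z in mm, then the turn about the tool's z in degrees. In form: [[claw, dx, dy, dz, spin], ...]. A call has 1 to 10 rows; each row is the pose to reach, as a shift and turn from the pose measured when the call began, along the tool's axes at that moment; what a row does not reach only later rows make up. A row lasts 1/8 s, in which the tool goes at most 62.5 mm and 10.7 degrees, less where a joint would pass 70% of its speed; a pose out of reach is approached as far as the arm can. A call with a gripper value outside its range is refused whole. The fingers move at their own pace and stop on an object; the grip force is fixed at half the most. Time passes only in rows, so rows that repeat a pose let the fingers close. It gives the time, the measured TCP pose, the force and the opening at its end, in the units of the state.
- bot.get_obs(): the state, without advancing time (a new reading comes with each control period).
- bot.capture(name): name is "side" or "top"; returns a dict with "color" (420x560x3 uint8, red, green, blue), "depth" (420x560 float32, mm along the optical axis (not along the pixel's ray), 0 where there is no reading), "K" (3x3 intrinsics, pixels), "camera_from_world" (4x4, takes a point from world to camera coordinates). Camera axes: x right, y down, z forward; pixel columns grow to the right and rows downward; lengths in mm; the calibration is good to about 2 mm. A picture is of the moment at which its call begins.
- bot.close_job(): hands the job in, once; it reports no verdict.
The state is a dict: "time": time; "joint_positions": joint angles; "dq": joint speeds; "tau": joint torques, N m; "tool_pos": TCP position; "tcp_rot": TCP orientation; "contact_force": force on the tool from outside, world axes, zero at the start; "moment": the same for the moment, N m; "grip_width": finger opening in mm.
Only numpy, scipy, OpenCV 4.12 (cv2) and the standard library are available. Lean on these libraries where they do the work, as an engineer would, in place of code of your own. Each camera call takes 0.05 s, during which the arm holds its last target.

## Working session

There is one attempt and no reset: what is moved stays moved. The work goes in short steps, Python scripts to look and compute and a tool call to move; the robot and the scene stay as the last step left them, time stands still between calls to the robot, and variables do not carry over. Pictures are saved under pics/ and viewed, and the job is handed in when it is done.

Besides the shell and the picture viewer there is one more tool, called after "Call:" in YAML: its name, and indented under it one key for each argument. carry_out: Moves the arm, as the interface text tells. Its arguments: {"type":"object","properties":{"motion":{"type":"array","items":{"type":"array","items":{"type":"number"}}}},"required":["motion"]}

```bash
mkdir -p pics
python3 - <<'E'
from plant import bot
import cv2,pickle
print(bot.get_obs())
for n in("side","top"):
    c=bot.capture(n);cv2.imwrite(f"pics/{n}0.png",c["color"][:,:,::-1]);pickle.dump(c,open(f"{n}0.pkl","wb"));print(c["K"],c["camera_from_world"])
E
```

```text
{'time': 0.0, 'joint_positions': array([ 1.04198304e+00,  3.42759829e-01,  1.52497340e+00,  1.45780213e-05,
        1.27540918e+00, -1.46010435e-01]), 'dq': array([ 0.0018735 ,  0.00051714, -0.00227554, -0.00090095, -0.00142744,
        0.00023203]), 'tau': array([ 1.44609068e-03, -4.31259263e+01, -2.44228631e+01,  7.17548607e-02,
        5.58933802e-02, -1.31772795e-04]), 'tool_pos': array([195.88057105, 486.66907895, 226.04092856]), 'tcp_rot': array([-3.14006141e+00, -2.39269741e-04,  2.75878536e+00]), 'contact_force': array([ 0.6361845 , -0.00168987, -0.08989206]), 'moment': array([ 0.02408344, -0.00839505, -0.03445335]), 'grip_width': 91.43347975402158}
[[398.17542427   0.         284.88535764]
 [  0.         398.17542427 210.65554947]
 [  0.           0.           1.        ]] [[-2.05426047e-01  9.78603131e-01  1.16641240e-02  1.83541910e+02]
 [ 8.31426465e-01  1.80793379e-01 -5.25398694e-01 -3.47281823e+02]
 [-5.16265603e-01 -9.82327152e-02 -8.50776211e-01  1.76607602e+03]
 [ 0.00000000e+00  0.00000000e+00  0.00000000e+00  1.00000000e+00]]
[[385.58964447   0.         284.52166647]
 [  0.         385.58964447 213.42815785]
 [  0.           0.           1.        ]] [[-2.94260522e-03 -9.99995052e-01 -1.11233892e-03 -9.81685271e+01]
 [-9.76833536e-01  3.11246685e-03 -2.13977932e-01  5.11618657e+02]
 [ 2.13980335e-01  4.56917376e-04 -9.76837861e-01  1.25519967e+03]
 [ 0.00000000e+00  0.00000000e+00  0.00000000e+00  1.00000000e+00]]
```

View pics/side0.png

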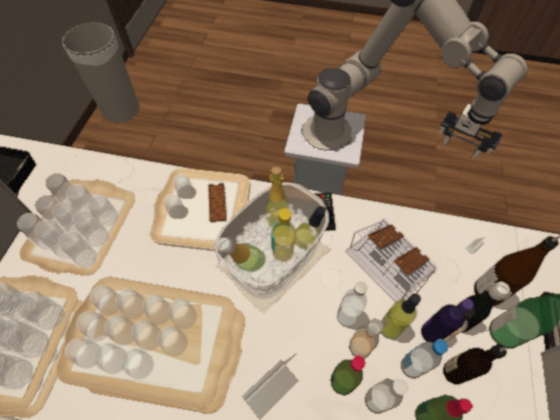

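View pics/top0.png

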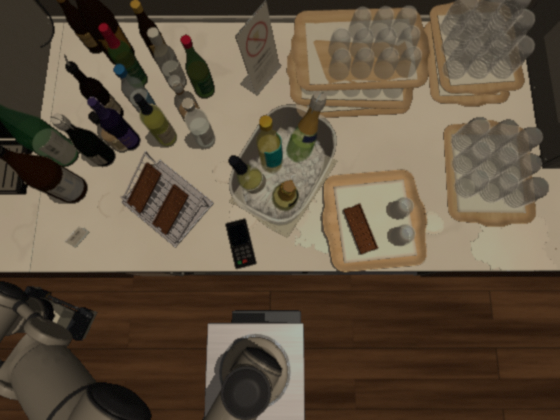

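Run:
```python
import cv2,numpy as np
t=cv2.imread("pics/top0.png");s=cv2.imread("pics/side0.png")
def cr(im,x,y,w,h,f):return cv2.resize(im[y:y+h,x:x+w],None,fx=f,fy=f,interpolation=cv2.INTER_CUBIC)
cv2.imwrite("pics/c1.png",np.hstack([cr(t,115,145,100,100,4),cr(t,320,165,100,100,4)]))
cv2.imwrite("pics/c2.png",np.hstack([cr(s,345,210,95,95,4),cr(s,150,160,95,95,4)]))
```

```text
(no output)
```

View pics/c1.png

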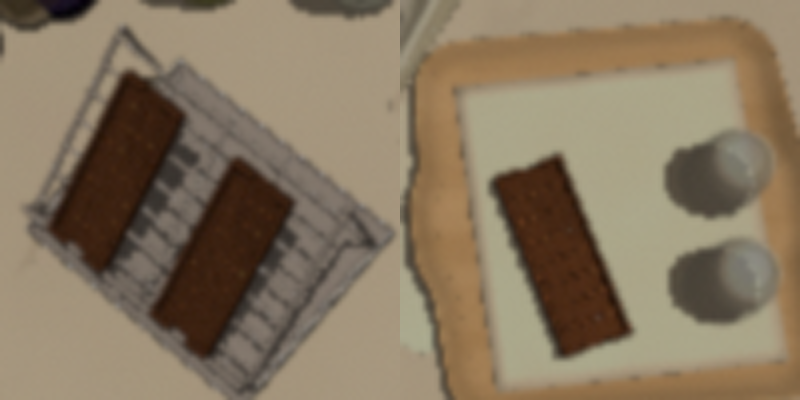

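View pics/c2.png

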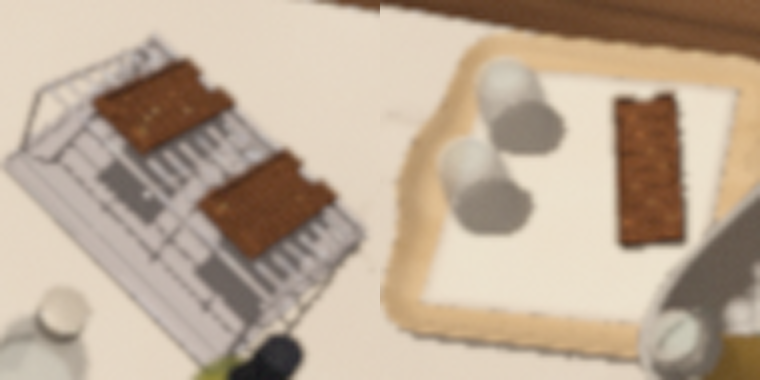

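```bash
cat > h.py <<'E'
import numpy as np,cv2,pickle
from scipy.optimize import minimize
from scipy.spatial.transform import Rotation as Ro
def box(a,b,z0,z1): return np.array([[x,y,z] for x in(-a,a) for y in(-b,b) for z in(z0,z1)],float)
BODY=box(85,32,6,20);FOOT=box(76.5,23.5,0,6)
def T(p): # x,y,z,yaw,pitch(up slope +),roll
    return Ro.from_euler('ZYX',[p[3],-p[4],p[5]]).as_matrix()
def proj(c,P):
    M=c["camera_from_world"];q=P@M[:3,:3].T+M[:3,3];q=q@c["K"].T;return q[:,:2]/q[:,2:]
def bp(c,uv,z):
    M=c["camera_from_world"];K=c["K"];d=M[:3,:3].T@np.linalg.solve(K,[uv[0],uv[1],1]);o=-M[:3,:3].T@M[:3,3];return o+d*(z-o[2])/d[2]
S=8
def render(c,p,win):
    x0,y0,w,h=win;R=T(p);m=np.zeros((h*S,w*S),np.uint8)
    for B in(BODY,FOOT):
        uv=proj(c,B@R.T+np.array(p[:3]));uv=((uv+0.5-[x0,y0])*S-0.5)
        hu=cv2.convexHull(uv.astype(np.float32))[:,0]
        cv2.fillConvexPoly(m,np.round(hu*16).astype(np.int32),255,shift=4)
    return cv2.resize(m,(w,h),interpolation=cv2.INTER_AREA)/255.
def soft(c,win):
    x0,y0,w,h=win;im=c["color"][y0:y0+h,x0:x0+w].astype(float)
    # brown-ness: low blue + reddish
    r,g,b=im[...,0],im[...,1],im[...,2]
    return im
def fit(views,p0,free,scale):
    """views: list of (cap,win,softmask)"""
    p0=np.array(p0,float)
    def cost(v):
        p=p0.copy();p[free]+=v*np.array(scale)
        return sum(((render(c,p,w)-m)**2).sum() for c,w,m in views)
    best=None
    v=np.zeros(len(free))
    for k in range(3):
        sx=np.vstack([v]+[v+e*(1.0/(k+1)) for e in np.eye(len(free))])
        r=minimize(cost,v,method='Nelder-Mead',options=dict(initial_simplex=sx,xatol=.005,fatol=1e-3,maxiter=600));v=r.x
    p=p0.copy();p[free]+=v*np.array(scale);return p,r.fun
def mask(c,win):
    x0,y0,w,h=win;im=c["color"][y0:y0+h,x0:x0+w].astype(float)
    g=im[...,1]
    return g
E
python3 - <<'E'
import pickle,numpy as np
from h import *
t=pickle.load(open("top0.pkl","rb"));s=pickle.load(open("side0.pkl","rb"))
print(t["color"][190:262:6,345:380:6].tolist()[4:6]); print(s["color"][180:220:8,217].tolist(), s["color"][200,205:232,:].tolist()); print(t["color"][225,340:385].tolist())
print(t["color"][188,135:165].tolist())
for u,z in [((360,229),24),((144,188),100),((170,209),100),((77,237),0),((240,243),0),((175,243),0),((123,201),0),((110,268),0),((330,268),0),((40,268),0)]: print(u,bp(t,u,z).round())
for u in [(144,188),(170,209),(360,229)]: print(t["depth"][u[1],u[0]])
E
```

```text
[[[57, 40, 28], [67, 37, 18], [71, 39, 20], [60, 40, 25], [170, 165, 137], [171, 165, 137]], [[149, 143, 119], [73, 41, 20], [68, 38, 19], [68, 38, 20], [170, 165, 138], [170, 166, 138]]]
[[217, 197, 171], [117, 70, 40], [130, 80, 47], [123, 74, 40], [119, 72, 41]] [[235, 223, 203], [235, 223, 202], [228, 215, 194], [196, 178, 157], [135, 107, 86], [109, 67, 40], [121, 73, 43], [124, 72, 41], [125, 74, 40], [127, 75, 43], [129, 78, 47], [127, 77, 45], [125, 75, 43], [124, 76, 44], [127, 78, 43], [129, 80, 47], [125, 79, 45], [115, 69, 40], [115, 72, 45], [117, 85, 64], [158, 142, 125], [210, 198, 179], [231, 220, 200], [236, 225, 205], [235, 225, 205], [236, 225, 205], [235, 225, 205]]
[[157, 143, 118], [168, 155, 130], [171, 164, 136], [170, 166, 137], [171, 166, 137], [170, 166, 138], [158, 153, 126], [111, 105, 87], [76, 68, 56], [55, 43, 33], [60, 35, 19], [69, 38, 20], [80, 44, 22], [80, 44, 23], [69, 38, 18], [70, 39, 20], [76, 44, 21], [74, 42, 21], [74, 40, 19], [76, 42, 20], [76, 42, 20], [76, 42, 21], [75, 42, 21], [74, 41, 22], [74, 42, 21], [72, 40, 19], [66, 37, 20], [53
[... 335 characters left out ...]
8], [59, 33, 18], [58, 32, 16], [59, 33, 18], [57, 32, 16], [59, 32, 16], [61, 34, 16], [60, 34, 17], [59, 34, 16], [60, 33, 16], [59, 32, 16], [57, 31, 17], [54, 30, 15], [54, 30, 15], [55, 30, 14], [47, 26, 14], [37, 23, 15], [43, 34, 28], [52, 47, 41], [57, 51, 46], [58, 53, 48], [58, 53, 48], [59, 53, 49], [69, 63, 57], [96, 86, 79], [114, 104, 95], [117, 107, 97], [106, 98, 89]]
(360, 229) [ 462. -360.   24.]
(144, 188) [590. 368. 100.]
(170, 209) [518. 277. 100.]
(77, 237) [441. 627.   0.]
(240, 243) [418.  56.   0.]
(175, 243) [419. 283.   0.]
(123, 201) [571. 477.   0.]
(110, 268) [333. 501.   0.]
(330, 268) [ 331. -256.    0.]
(40, 268) [334. 742.   0.]
1294.6294
1273.6793
1343.6285
```

```bash
cat >> h.py <<'E'
def amask(c,win,poly=None):
    x0,y0,w,h=win;im=c["color"][y0:y0+h,x0:x0+w].astype(float)
    r,b=im[...,0],im[...,2]
    core=b<0.45*r
    bg=(b>0.7*r)&(r>60)
    k=np.median(r[bg]/b[bg]); d=r-k*b
    m=np.median(d[core]);a=np.clip(d/(0.92*m),0,1)
    return a
def clean(a,p,c,win):
    # keep only region near rendered pose
    k=cv2.dilate((render(c,p,win)>0.3).astype(np.uint8),np.ones((9,9),np.uint8))
    return a*k
E
cat > f0.py <<'E'
import pickle,sys
from h import *
t=pickle.load(open("top0.pkl","rb"));s=pickle.load(open("side0.pkl","rb"))
def run(p0,wt,ws,free,sc,caps=((t,0),(s,1)),vis=None):
    wins=[wt,ws];out=[]
    for sel in ([0,1],[0],[1]):
        v=[]
        for c,i in caps:
            if i in sel: v.append((c,wins[i],amask(c,wins[i])))
        f=free if len(sel)==2 else [q for q in free if q!=2]
        pp=p0 if len(sel)==2 else out[0]
        if len(sel)==2:
            p1,_=fit(v,p0,f,[sc[free.index(q)] for q in f])
        else: p1=pp
        v=[(c,w,clean(m,p1,c,w)) for c,w,m in v]
        p,fun=fit(v,p1,f,[sc[free.index(q)] for q in f]);out.append(p)
        print(sel,p[:3].round(1),np.degrees(p[3:]).round(2),round(fun,2))
    return out[0]
if __name__=="__main__":
    d=np.pi/180
    run([462,-360,4,0.35,0,0],(335,190,55,80),(200,175,35,55),[0,1,3],[6,6,.1])
    yaw=np.arctan2(-.7,.7) if 0 else -np.pi/6
    for c,wt,ws in [((590,368),(124,160,42,60),(365,220,42,34)),((518,277),(150,182,42,56),(391,243,42,35))]:
        run([*c,85,yaw,32*d,0],wt,ws,[0,1,2,3],[6,6,6,.1])
        run([*c,85,yaw,32*d,0],wt,ws,[0,1,2,3,4],[6,6,6,.1,.05])
E
python3 f0.py
```

```text
[0, 1] [ 465.1 -361.5    4. ] [19.68  0.    0.  ] 123.79
[0] [ 466.1 -361.7    4. ] [19.21  0.    0.  ] 57.51
[1] [ 463.2 -362.1    4. ] [19.92  0.    0.  ] 63.61
[0, 1] [623.7 401.3  -2.8] [-38.57  32.     0.  ] 30.0
[0] [623.7 401.3  -2.8] [-38.57  32.     0.  ] 30.0
[1] [623.7 401.3  -2.8] [-38.57  32.     0.  ] 0.0
[0, 1] [603.1 373.2  69. ] [-42.12  36.72   0.  ] 44.43
[0] [603.  373.2  69. ] [-42.14  36.7    0.  ] 44.1
[1] [603.1 373.2  69. ] [-42.12  36.72   0.  ] 0.0
[0, 1] [524.4 277.4  77.5] [-39.81  32.     0.  ] 63.08
[0] [524.4 277.4  77.5] [-39.81  32.     0.  ] 61.49
[1] [515.6 280.9  77.5] [-33.33  32.     0.  ] 0.04
[0, 1] [524.1 276.   80.3] [-41.87  36.67   0.  ] 44.89
[0] [524.1 276.   80.3] [-41.87  36.67   0.  ] 44.06
[1] [521.1 277.1  80.3] [-39.02  37.67   0.  ] 0.04
```

```bash
cat > ov.py <<'E'
from h import *
def ov(c,p,win,f=10,edges=True):
    x0,y0,w,h=win
    im=cv2.resize(c["color"][y0:y0+h,x0:x0+w,::-1].copy(),None,fx=f,fy=f,interpolation=cv2.INTER_NEAREST)
    for B in(BODY,FOOT):
        uv=proj(c,B@T(p).T+np.array(p[:3]));uv=((uv+.5-[x0,y0])*f)
        for i in range(8):
            for j in range(i):
                if (BODY[i]!=BODY[j]).sum()==1: cv2.line(im,tuple(int(v) for v in uv[i]),tuple(int(v) for v in uv[j]),(0,255,0),1)
    a=cv2.resize((amask(c,win)*255).astype(np.uint8),None,fx=f,fy=f,interpolation=cv2.INTER_NEAREST)
    return np.hstack([im,cv2.cvtColor(a,cv2.COLOR_GRAY2BGR)])
E
python3 - <<'E'
from ov import *
t=pickle.load(open("top0.pkl","rb"));s=pickle.load(open("side0.pkl","rb"));d=np.pi/180
a=ov(t,[465.1,-361.5,4,19.7*d,0,0],(335,190,55,80),5);b=ov(s,[465.1,-361.5,4,19.7*d,0,0],(200,175,35,55),5)
c=ov(s,[590,368,75,-40*d,32*d,0],(365,220,42,34),5);e=ov(t,[595,370,75,-40*d,32*d,0],(124,160,42,60),5)
W=780;o=np.zeros((600,W,3),np.uint8)
def put(i,x,y):
    h,w=i.shape[:2];o[y:y+h,x:x+w]=i[:600-y,:W-x]
put(b,0,0);put(a[:,:],0,280) if 0 else None
put(c,360,0);put(e,360,180);put(b,0,0);cv2.imwrite("pics/o1.png",o);cv2.imwrite("pics/o2.png",a)
E
```

```text
(no output)
```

View pics/o1.png

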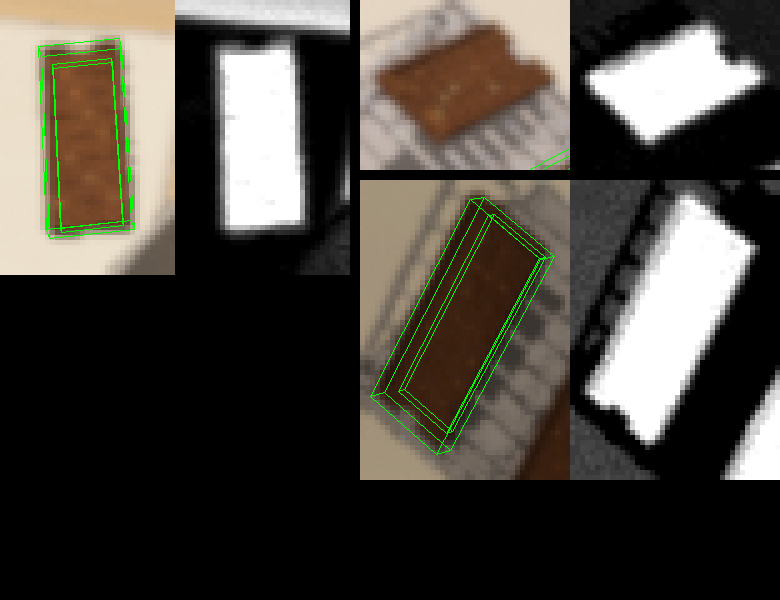

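View pics/o2.png

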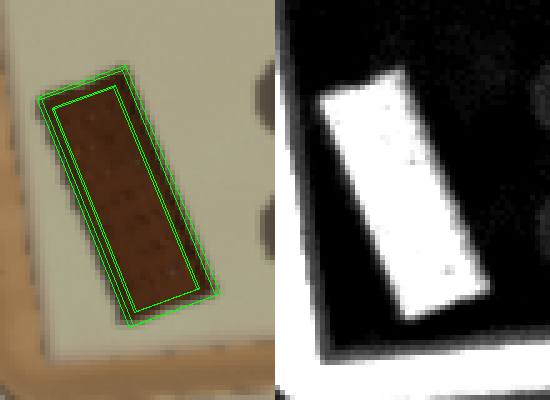

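```bash
cat > f0.py <<'E'
import pickle,sys
from h import *
def run(t,s,p0,wt,ws,free,sc,sels=([0,1],[0],[1])):
    wins=[wt,ws];caps=[t,s];out=[]
    for sel in sels:
        f=free if len(sel)==2 else [q for q in free if q!=2 or False]
        fs=[sc[free.index(q)] for q in f]
        p=np.array(out[0] if out else p0)
        for k in range(3):
            v=[(caps[i],wins[i],clean(amask(caps[i],wins[i]),p,caps[i],wins[i])) for i in sel]
            p,fun=fit(v,p,f,fs)
        out.append(p);print(sel,p[:3].round(1),np.degrees(p[3:]).round(2),round(fun,2))
    return out[0]
if __name__=="__main__":
    t=pickle.load(open("top0.pkl","rb"));s=pickle.load(open("side0.pkl","rb"))
    d=np.pi/180
    run(t,s,[462,-360,4,0.35,0,0],(335,190,55,80),(200,175,35,55),[0,1,3],[6,6,.1])
    for c,wt,ws in [((600,370),(124,160,42,60),(391,243,42,35)),((524,277),(150,182,42,56),(365,220,42,34))]:
        run(t,s,[*c,75,-40*d,32*d,0],wt,ws,[0,1,2,3],[6,6,6,.1])
        run(t,s,[*c,75,-40*d,32*d,0],wt,ws,[0,1,2,3,4],[6,6,6,.1,.05])
E
python3 f0.py
```

```text
[0, 1] [ 465.1 -361.5    4. ] [19.68  0.    0.  ] 123.79
[0] [ 466.4 -361.4    4. ] [19.23  0.    0.  ] 57.04
[1] [ 463.2 -362.1    4. ] [19.92  0.    0.  ] 66.82
[0, 1] [598.4 370.3  80.1] [-38.61  32.     0.  ] 116.71
[0] [599.6 370.2  80.1] [-39.84  32.     0.  ] 72.5
[1] [597.5 370.5  80.1] [-38.21  32.     0.  ] 40.6
[0, 1] [598.9 369.9  79.2] [-39.66  35.43   0.  ] 88.66
[0] [600.5 369.3  79.2] [-42.97  37.68   0.  ] 47.22
[1] [598.  370.2  79.2] [-37.39  34.93   0.  ] 27.7
[0, 1] [523.  277.   79.7] [-38.72  32.     0.  ] 117.67
[0] [524.1 276.7  79.7] [-39.69  32.     0.  ] 64.05
[1] [522.1 278.   79.7] [-37.33  32.     0.  ] 46.62
[0, 1] [524.1 276.6  79.6] [-39.41  34.94   0.  ] 92.16
[0] [524.9 276.3  79.6] [-42.37  36.67   0.  ] 43.26
[1] [523.5 276.4  79.6] [-36.04  35.57   0.  ] 31.44
```

Run:
```python
from h import *
H=np.full((60,70),-1.)
for n in("top0","side0"):
    c=pickle.load(open(n+".pkl","rb"));D=c["depth"];v,u=np.nonzero(D>0);z=D[v,u]
    K=c["K"];M=c["camera_from_world"]
    q=np.stack([(u-K[0,2])/K[0,0]*z,(v-K[1,2])/K[1,1]*z,z],1);w=(q-M[:3,3])@M[:3,:3]
    if n=="top0": print("top cam",-M[:3,:3].T@M[:3,3])
    i=((w[:,0]-300)//20).astype(int);j=((w[:,1]+500)//20).astype(int)
    k=(i>=0)&(i<60)&(j>=0)&(j<70)&(w[:,2]<600)
    np.maximum.at(H,(i[k],j[k]),w[k,2])
print("y:",list(range(200,620,20)))
for i in range(27,0,-1): print(300+20*i,(H[i,35:56]).astype(int))
print("y -500..200")
for i in range(22,0,-1): print(300+20*i,(H[i,0:35]).astype(int))
```

```text
top cam [ 230.88934348 -100.33395998 1335.49247084]
y: [200, 220, 240, 260, 280, 300, 320, 340, 360, 380, 400, 420, 440, 460, 480, 500, 520, 540, 560, 580, 600]
840 [  6 121 139   4   4 197 206 202   8   8   8   4   2   3  -1   6   5   7
  -1  -1   2]
820 [210 166   3   2 198 283 302 299 204   8   7 191 219 220 216 142   8   8
   6   5   6]
800 [281 188   6   3 198 301 303 302 205   6   7 209 302 303 300 232 149   7
   9   6   7]
780 [282 187   6   7 184 218 300 247 196   4   6 207 301 302 298 233 152   7
   5   6   7]
760 [190   5   8   7   6 185 198 196   3   7   8 189 213 226 229 231 189 298
 213 169   7]
740 [  5   4   6  10   7  10   5   4   6   4   3   7   7 136 141 150 302 322
 318 305   5]
720 [  5   3   5   9   6   8   6  12   6   2   5  11   7   5   4 157 310 318
 316 184   2]
700 [  2   3   8   7  10   9  14 129 134   2   0  11   8  10   5   3 190 293
 291 174   3]
680 [  4   6  10   9  10  14  14 136 129 118  -1   6   8   7   7   7   8 145
 121   1   2]
660 [  6   4   7  14  13 131 134 143 117 108  98   7   7   6   5   8   7   6
   5   2   1]
640 [  6   7  14  13 130 140 
[... 3655 characters left out ...]
 28  29  14   8   8   6   7]
420 [98 96 15 14 30 23 25 28 22 16 12 18 28  7  6  3  4  4  4  6  6  3  6  2
  2 18 29 25 30 31  7  7  7  5  8]
400 [93 74 12 14 28 24 23 31 12 13 16 19 27  7  4  3  3  2  5  5  3  2  4  4
  4 24 27 30 28 29  8  6  6  9  8]
380 [12 14 12 11 29 23 30 32 15 15 13 22 24 11  4  3  2  6  2  4  3  1  5  3
  4 26 30 29 29 26  6  9 10  5 10]
360 [11 14 11 16 12 13 28 23 14 12 11 23 20 11  7  3  5  5  3  4  3  4  3  3
  2 25 32 30 31 19  6  6  7  6  8]
340 [23 19 15 18 21 17 15 15 17 14 15 27  8  6  5  6  3  3  5  4  4  3  4  3
 22 30 30 29 30  6  4  6  7  6  7]
320 [25 25 22 24 25 25 24 27 22 22 22 25  6  8  6  6  9  5  2  6  1  4  3  4
  7  9 26 29 28  6  7  4  8  7  6]
```

Call:
carry_out:
  motion:
    - [0,-55,6,0,4]
    - [0,-110,12,0,8]
    - [0,-165,18,0,12]
    - [0,-220,24,10,17]
    - [0,-275,30,20,17]
    - [0,-330,36,35,17]
    - [0,-380,41,50,17]
    - [0,-410,44.5,60,17]
    - [0,-410,44.5,60,17]
    - [0,-410,44.5,60,17]

```text
time: 1.35
tool_pos: [592.0, 375.1, 165.8]
tcp_rot: [-3.14, -0.001, 2.462]
contact_force: [-0.1, -0.0, 0.1]
grip_width: 91.9
```

```bash
cat > g.py <<'E'
from plant import bot
import numpy as np,sys
def go(x,y,z,yaw):
    o=bot.get_obs();y0=o["tcp_rot"][2];d=np.array([x,y,z])-o["tool_pos"]
    from scipy.spatial.transform import Rotation as R
    t=R.from_euler('xyz',o["tcp_rot"]).as_matrix().T@d
    s=(np.degrees(y0)-yaw+180)%360-180
    print("t",round(o["time"],2),"pos",o["tool_pos"].round(1),"rot",np.degrees(o["tcp_rot"]).round(2),"F",o["contact_force"].round(2),"w",round(o["grip_width"],1),"j6",o["joint_positions"][5].round(2));print("delta",t.round(1),"spin",round(s,2))
if __name__=="__main__": go(*map(float,sys.argv[1:5]))
E
python3 g.py 592.8 374.8 87 141
```

```text
t 1.35 pos [592.  375.1 165.8] rot [-1.7988e+02 -3.0000e-02  1.4108e+02] F [-0.12 -0.02  0.09] w 91.9 j6 -0.44
delta [-0.8  0.4 78.8] spin 0.08
```

Call:
carry_out:
  motion:
    - [0,-0.8,0.4,30,0]
    - [0,-0.8,0.4,50,0]
    - [0,-0.8,0.4,62,0]
    - [0,-0.8,0.4,70,0]
    - [0,-0.8,0.4,75,0]
    - [0,-0.8,0.4,78,0]
    - [0,-0.8,0.4,78,0]

```text
time: 2.22
tool_pos: [592.9, 374.8, 87.9]
tcp_rot: [-3.14, -0.0, 2.462]
contact_force: [0.1, -0.7, 0.4]
grip_width: 91.9
```

```bash
python3 g.py 592.8 374.8 87 141;python3 - <<'E'
from plant import bot
import cv2,numpy as np
a=bot.capture("side")["color"][215:285,355:445,::-1];b=bot.capture("top")["color"][150:240,110:210,::-1]
f=lambda i:cv2.resize(i,(400,400*i.shape[0]//i.shape[1]),interpolation=2)
a,b=f(a),f(b);h=max(a.shape[0],b.shape[0]);o=np.zeros((h,800,3),np.uint8);o[:a.shape[0],:400]=a;o[:b.shape[0],400:]=b
cv2.imwrite("pics/g1.png",o)
E
```

```text
t 2.23 pos [592.9 374.8  87.9] rot [-1.7989e+02 -3.0000e-02  1.4108e+02] F [ 0.05 -0.75  0.42] w 91.9 j6 -0.44
delta [ 0.1 -0.   0.9] spin 0.08
```

View pics/g1.png

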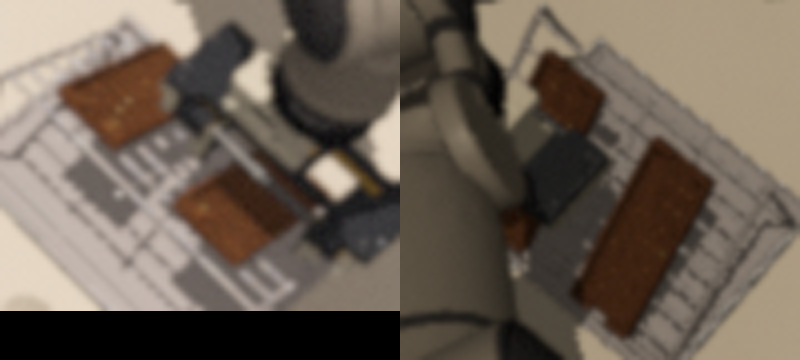

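Call:
carry_out:
  motion:
    - [0.3,0,0,0.5,0]
    - [0.5,0,0,0.5,0]
    - [1,0,0,0.5,0]
    - [1,0,0,0.5,0]
    - [1,0,0,0.5,0]
    - [1,0,0,0.5,0]
    - [1,0,0,0.5,0]
    - [1,0,0,0.5,0]

```text
time: 3.32
tool_pos: [593.2, 374.8, 87.7]
tcp_rot: [-3.14, -0.0, 2.462]
contact_force: [1.3, 0.2, 0.6]
grip_width: 63.3
```

```bash
python3 g.py 592.8 374.8 187 141
```

```text
t 3.33 pos [593.2 374.8  87.7] rot [-1.7993e+02 -1.0000e-02  1.4107e+02] F [1.33 0.25 0.64] w 63.3 j6 -0.44
delta [  0.3  -0.4 -99.3] spin 0.07
```

Gripped (63.3 mm). Lift.

Call:
carry_out:
  motion:
    - [1,0,0,-3,0]
    - [1,0,0,-8,0]
    - [1,0,0,-16,0]
    - [1,0,0,-28,0]
    - [1,0,0,-45,0]
    - [1,0,0,-65,0]
    - [1,0,0,-80,0]
    - [1,0,0,-80,0]

```text
time: 4.32
tool_pos: [594.0, 375.3, 169.9]
tcp_rot: [3.14, 0.001, 2.462]
contact_force: [0.3, -0.5, -1.9]
grip_width: 63.3
```

```bash
python3 g.py 420 480 150 90;python3 - <<'E'
from plant import bot
import cv2,numpy as np
a=bot.capture("side")["color"][195:285,355:445,::-1];b=bot.capture("top")["color"][150:240,110:210,::-1]
f=lambda i:cv2.resize(i,(400,400*i.shape[0]//i.shape[1]),interpolation=2)
a,b=f(a),f(b);h=max(a.shape[0],b.shape[0]);o=np.zeros((h,800,3),np.uint8);o[:a.shape[0],:400]=a;o[:b.shape[0],400:]=b
cv2.imwrite("pics/g2.png",o)
E
```

```text
t 4.33 pos [594.  375.3 169.9] rot [1.7988e+02 8.0000e-02 1.4107e+02] F [ 0.28 -0.49 -1.91] w 63.3 j6 -0.44
delta [201.2 -27.9  19.6] spin 51.07
```

View pics/g2.png

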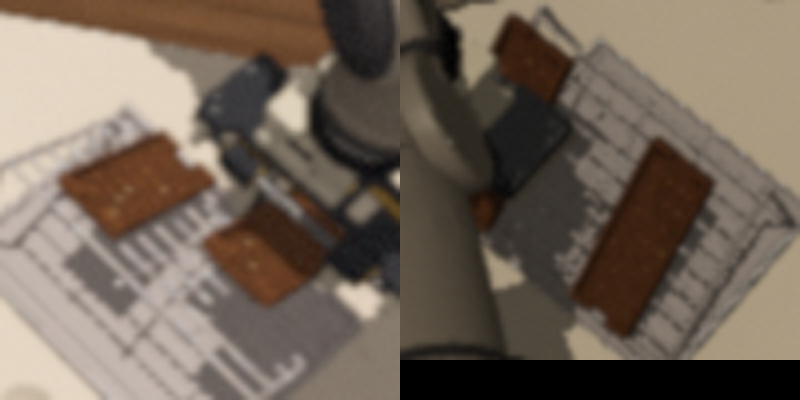

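Call:
carry_out:
  motion:
    - [1,20,-3,0,4]
    - [1,50,-7,0,10]
    - [1,90,-13,0,18]
    - [1,130,-18,0,27]
    - [1,165,-23,0,36]
    - [1,190,-26,10,44]
    - [1,201,-28,30,51]
    - [1,201,-28,50,51]
    - [1,201,-28,70,51]
    - [1,201,-28,80,51]

```text
time: 5.68
tool_pos: [418.0, 478.5, 85.5]
tcp_rot: [-3.138, 0.003, 1.572]
contact_force: [0.3, -0.7, -1.9]
grip_width: 63.7
```

```bash
python3 g.py 420 480 50 90
```

```text
t 5.67 pos [418.  478.5  85.5] rot [-179.77    0.2    90.08] F [ 0.29 -0.72 -1.86] w 63.7 j6 0.73
delta [ 1.7  2.1 35.4] spin 0.08
```

Call:
carry_out:
  motion:
    - [1,0,2,10,0]
    - [1,0,2,20,0]
    - [1,0,2,28,0]
    - [1,0,2,34,0]
    - [1,0,2,38,0]
    - [1,0,2,42,0]
    - [1,0,2,46,0]
    - [1,0,2,50,0]
    - [1,0,2,50,0]

```text
time: 6.8
tool_pos: [420.1, 478.4, 35.4]
tcp_rot: [-3.138, 0.003, 1.572]
contact_force: [0.6, -2.8, 2.8]
grip_width: 63.5
```

```bash
cat > look.py <<'E'
from plant import bot
import cv2,numpy as np,sys,pickle
n,x0,y0,w0,h0,x1,y1,w1,h1=[sys.argv[1]]+list(map(int,sys.argv[2:10]))
s=bot.capture("side");t=bot.capture("top");pickle.dump(s,open(f"s_{n}.pkl","wb"));pickle.dump(t,open(f"t_{n}.pkl","wb"))
a=s["color"][y0:y0+h0,x0:x0+w0,::-1];b=t["color"][y1:y1+h1,x1:x1+w1,::-1]
f=lambda i:cv2.resize(i,(400,400*i.shape[0]//i.shape[1]),interpolation=2)
a,b=f(a),f(b);h=max(a.shape[0],b.shape[0]);o=np.zeros((h,800,3),np.uint8);o[:a.shape[0],:400]=a;o[:b.shape[0],400:]=b
cv2.imwrite(f"pics/{n}.png",o)
E
python3 g.py 420 480 8 90; python3 look.py g3 380 180 90 90 80 190 100 100
```

```text
t 6.8 pos [420.1 478.4  35.4] rot [-1.7981e+02  1.7000e-01  9.0070e+01] F [ 0.59 -2.78  2.82] w 63.5 j6 0.73
delta [ 1.7 -0.  27.4] spin 0.07
```

View pics/g3.png

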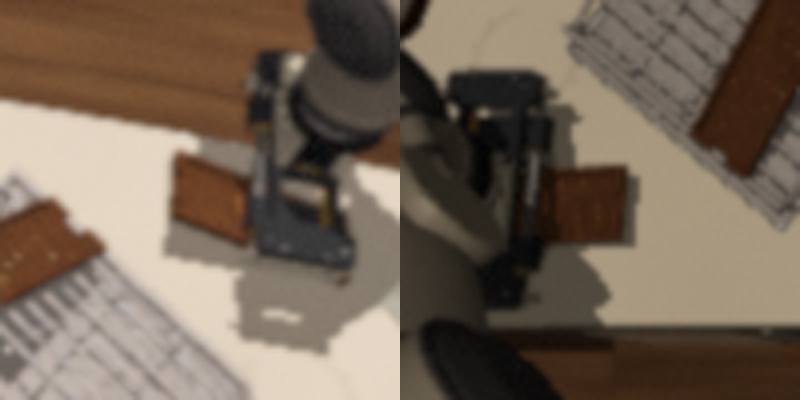

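Call:
carry_out:
  motion:
    - [1,0,0,4,0]
    - [1,0,0,8,0]
    - [1,0,0,12,0]
    - [1,0,0,15,0]
    - [1,0,0,18,0]
    - [1,0,0,20,0]
    - [1,0,0,22,0]
    - [1,0,0,22,0]

```text
time: 7.9
tool_pos: [420.0, 478.5, 13.4]
tcp_rot: [-3.138, 0.003, 1.572]
contact_force: [-0.6, -1.8, 0.6]
grip_width: 63.6
```

Call:
carry_out:
  motion:
    - [1,0,0,1,0]
    - [1,0,0,2,0]
    - [1,0,0,3,0]
    - [1,0,0,4,0]

```text
time: 8.4
tool_pos: [420.0, 478.5, 10.0]
tcp_rot: [-3.138, 0.003, 1.572]
contact_force: [-3.1, -3.6, 11.4]
grip_width: 63.2
```

```bash
python3 g.py 420 480 8 90; python3 look.py g4 380 180 90 90 80 190 100 100
```

```text
t 8.4 pos [420.  478.5  10. ] rot [-1.7981e+02  1.6000e-01  9.0080e+01] F [-3.12 -3.57 11.43] w 63.2 j6 0.73
delta [ 1.5 -0.   1.9] spin 0.08
```

View pics/g4.png

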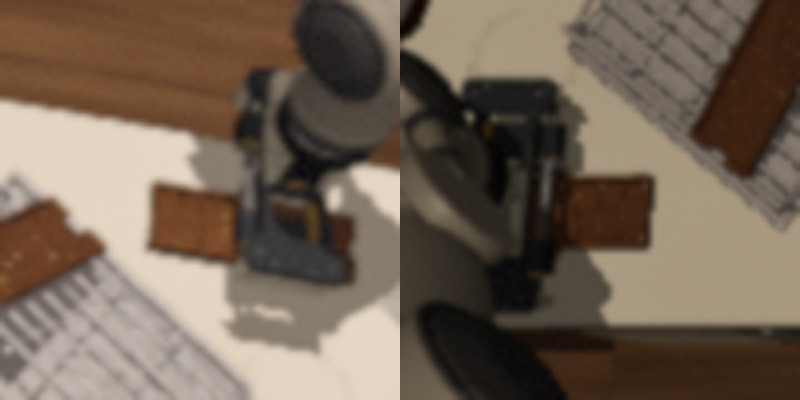

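Call:
carry_out:
  motion:
    - [0.8,0,0,-1,0]
    - [0,0,0,-1,0]
    - [0,0,0,-1,0]
    - [0,0,0,-1,0]
    - [0,0,0,-1,0]
    - [0,0,0,-30,0]
    - [0,0,0,-70,0]
    - [0,0,50,-110,0]
    - [0,0,100,-140,0]
    - [0,0,130,-160,0]

```text
time: 9.75
tool_pos: [553.1, 478.8, 171.6]
tcp_rot: [-3.141, 0.001, 1.571]
contact_force: [-0.1, 0.1, -0.4]
grip_width: 91.8
```

```bash
python3 g.py 420 480 8 90; python3 look.py g5 380 180 90 90 80 190 100 100
```

```text
t 9.75 pos [553.1 478.8 171.6] rot [-1.7997e+02  7.0000e-02  9.0000e+01] F [-0.06  0.06 -0.39] w 91.8 j6 0.61
delta [   1.4 -133.   163.7] spin 0.0
```

View pics/g5.png

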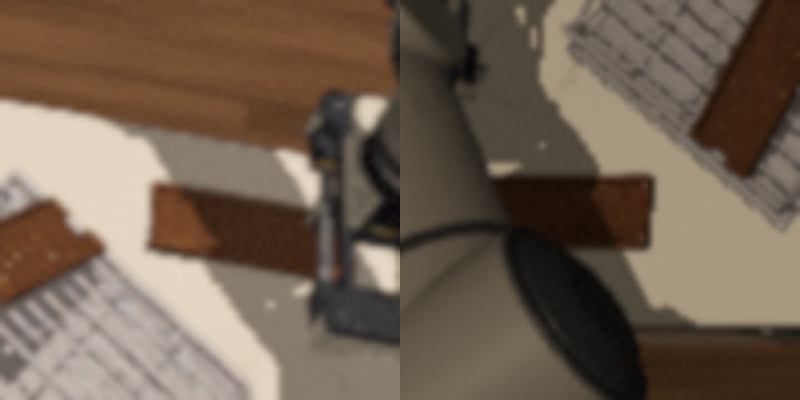

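Run:
```python
from h import *
s=pickle.load(open("s_g5.pkl","rb"));t=pickle.load(open("t_g5.pkl","rb"))
# pixel edges: top: end right edge
def px(c,x,y,x0,y0,sc): return ((x+.5)/sc+x0-.5,(y+.5)/sc+y0-.5)
for z in (6,20):
  print(z,[bp(t,px(t,*q,80,190,4),z).round(1) for q in((254,178),(249,246))],[bp(s,px(s,*q,380,180,400/90),z).round(1) for q in ((155,184),(149,249))])
print(t["color"][242,134:150].tolist());print(s["color"][229,406:422].tolist())
```

```text
6 [array([449.7, 394. ,   6. ]), array([390.3, 393.8,   6. ])] [array([382.3, 399.6,   6. ]), array([447.7, 397. ,   6. ])]
20 [array([447.4, 388.8,  20. ]), array([388.6, 388.6,  20. ])] [array([391.4, 396. ,  20. ]), array([456.1, 393.4,  20. ])]
[[64, 35, 18], [65, 35, 15], [62, 34, 18], [62, 33, 17], [63, 35, 17], [64, 36, 18], [63, 35, 17], [63, 36, 21], [72, 56, 42], [117, 104, 86], [157, 142, 118], [167, 151, 127], [167, 152, 128], [168, 153, 128], [167, 152, 127], [168, 152, 127]]
[[228, 214, 194], [228, 214, 195], [229, 215, 196], [228, 215, 196], [229, 215, 196], [228, 213, 195], [221, 205, 187], [187, 169, 149], [137, 106, 85], [118, 74, 43], [115, 68, 42], [116, 69, 41], [116, 70, 42], [116, 71, 43], [114, 69, 41], [115, 68, 40]]
```

Run:
```python
from h import *
t=pickle.load(open("top0.pkl","rb"));s=pickle.load(open("side0.pkl","rb"))
for u in [(405,204),(406.3,231)]: print(bp(t,u,92).round())
for u in [(150+120/4,160+80/4),(150+88/4,160+160/4)]: print(bp(s,u,92).round())
im=t["color"][190:250,385:425,::-1];a=cv2.resize(im,None,fx=9,fy=9,interpolation=2)
im=s["color"][170:225,155:200,::-1];b=cv2.resize(im,None,fx=9,fy=9,interpolation=2)
o=np.zeros((540,800,3),np.uint8);o[:540,:360]=a;o[:495,365:770]=b;cv2.imwrite("pics/tm.png",o)
```

```text
[ 534. -500.   92.]
[ 443. -497.   92.]
[ 445. -501.   92.]
[ 537. -499.   92.]
```

View pics/tm.png

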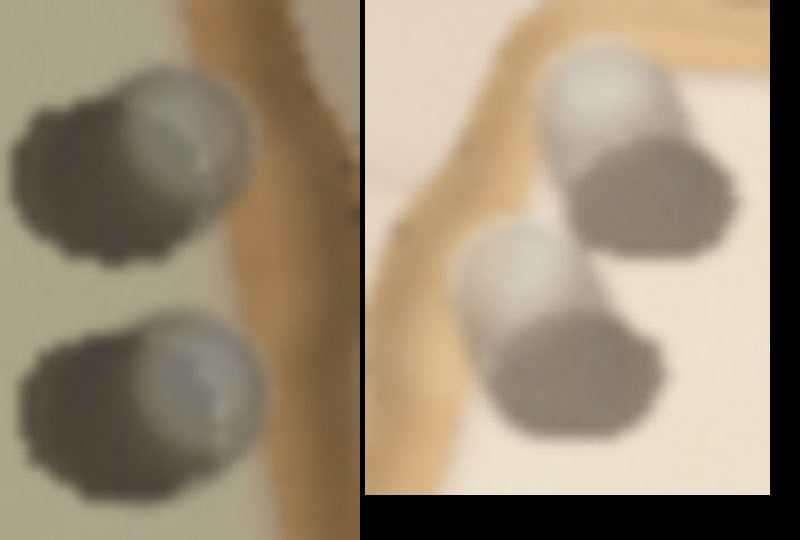

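Call:
carry_out:
  motion:
    - [0,-30,-25,-50,10]
    - [0,-80,-60,-90,20]
    - [0,-130,-95,-120,30]
    - [0,-180,-130,-145,40]
    - [0,-230,-153,-148,50]
    - [0,-285,-153,-148,60]
    - [0,-340,-153,-148,70]
    - [0,-395,-153,-148,70]
    - [0,-440,-153,-148,70]
    - [0,-479,-153,-148,70]

```text
time: 11.1
tool_pos: [399.2, -1.1, 318.8]
tcp_rot: [-3.141, -0.001, 0.347]
contact_force: [0.0, -0.3, -0.1]
grip_width: 91.5
```

```bash
python3 g.py 410 -250 300 19.7; python3 g.py 479 -356 150 19.7
```

```text
t 11.1 pos [399.2  -1.1 318.8] rot [-1.7999e+02 -7.0000e-02  1.9890e+01] F [ 0.04 -0.28 -0.08] w 91.5 j6 1.03
delta [-74.5 237.7  18.7] spin 0.19
t 11.1 pos [399.2  -1.1 318.8] rot [-1.7999e+02 -7.0000e-02  1.9890e+01] F [ 0.04 -0.28 -0.08] w 91.5 j6 1.03
delta [-45.9 360.9 168.8] spin 0.19
```

Call:
carry_out:
  motion:
    - [0,-18,55,0,0]
    - [0,-35,110,5,0]
    - [0,-52,165,10,0]
    - [0,-74,215,18,0]
    - [0,-74,260,30,0]
    - [0,-66,300,70,0]
    - [0,-56,340,110,0]
    - [0,-46,361,150,0]
    - [0,-46,361,168,0]
    - [0,-46,361,168,0]

```text
time: 12.35
tool_pos: [477.9, -354.4, 148.4]
tcp_rot: [-3.137, 0.001, 0.348]
contact_force: [-0.6, -0.0, 0.9]
grip_width: 91.5
```

```bash
python3 g.py 479 -356 12.5 19.7; python3 look.py h1 150 150 100 100 310 150 110 110
```

```text
t 12.35 pos [ 477.9 -354.4  148.4] rot [-1.7971e+02  6.0000e-02  1.9920e+01] F [-0.58 -0.05  0.85] w 91.5 j6 0.45
delta [  0.7   2.6 135.9] spin 0.22
```

View pics/h1.png

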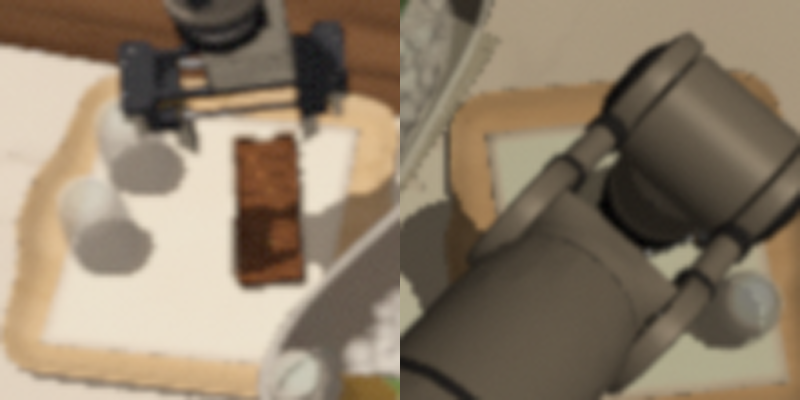

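Call:
carry_out:
  motion:
    - [0.1,0.7,2.6,40,0.2]
    - [0.1,0.7,2.6,80,0.2]
    - [0.1,0.7,2.6,105,0.2]
    - [0.1,0.7,2.6,120,0.2]
    - [0.1,0.7,2.6,130,0.2]
    - [0.1,0.7,2.6,135,0.2]
    - [0.1,0.7,2.6,135,0.2]

```text
time: 13.32
tool_pos: [480.9, -357.9, 16.7]
tcp_rot: [3.141, -0.002, 0.344]
contact_force: [0.9, -0.3, -0.1]
grip_width: 82.6
```

```bash
python3 g.py 479 -356 13 19.7; python3 look.py h2 150 150 100 100 310 150 110 110
```

```text
t 13.32 pos [ 480.9 -357.9   16.7] rot [ 1.7996e+02 -1.0000e-01  1.9730e+01] F [ 0.91 -0.25 -0.12] w 82.6 j6 0.46
delta [-1.2 -2.4  3.7] spin 0.03
```

View pics/h2.png

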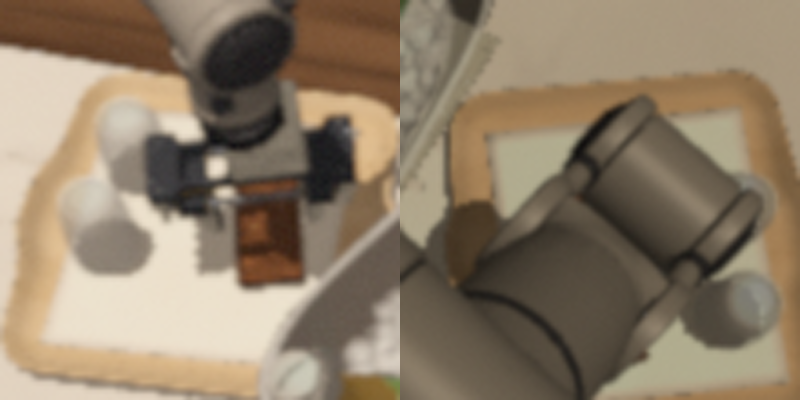

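Call:
carry_out:
  motion:
    - [0.1,0,0,2.5,0]
    - [0.2,0,0,2.5,0]
    - [0.25,0,0,2.5,0]
    - [0.27,0,0,2.5,0]
    - [0.3,0,0,2.5,0]
    - [0.35,0,0,2.5,0]
    - [0.4,0,0,2.5,0]
    - [0.4,0,0,2.5,0]

```text
time: 14.42
tool_pos: [481.0, -358.0, 14.5]
tcp_rot: [3.141, -0.002, 0.344]
contact_force: [-0.1, 0.3, 0.8]
grip_width: 63.4
```

```bash
python3 g.py 479 -356 13 19.7
```

```text
t 14.43 pos [ 481.  -358.    14.5] rot [ 1.7994e+02 -1.1000e-01  1.9730e+01] F [-0.12  0.33  0.84] w 63.4 j6 0.46
delta [-1.2 -2.5  1.5] spin 0.03
```

Call:
carry_out:
  motion:
    - [0.25,0,0,0,0]
    - [0.12,0,0,0,0]
    - [0.05,0,0,0,0]
    - [0.05,0,0,0,0]
    - [0,0,0,-30,0]
    - [0,0,0,-80,0]
    - [0,-20,0,-130,0]
    - [0,-80,0,-170,0]
    - [0,-140,0,-190,0]
    - [0,-140,0,-190,0]

```text
time: 15.68
tool_pos: [346.6, -406.8, 206.2]
tcp_rot: [3.137, -0.002, 0.341]
contact_force: [-0.1, 0.2, -0.1]
grip_width: 92.1
```

```bash
python3 g.py 400 0 320 90; python3 look.py h3 150 150 100 100 310 150 110 110
```

```text
t 15.68 pos [ 346.6 -406.8  206.2] rot [ 1.7975e+02 -1.2000e-01  1.9530e+01] F [-0.11  0.15 -0.06] w 92.1 j6 0.22
delta [ 186.5 -365.  -115. ] spin -70.47
```

View pics/h3.png

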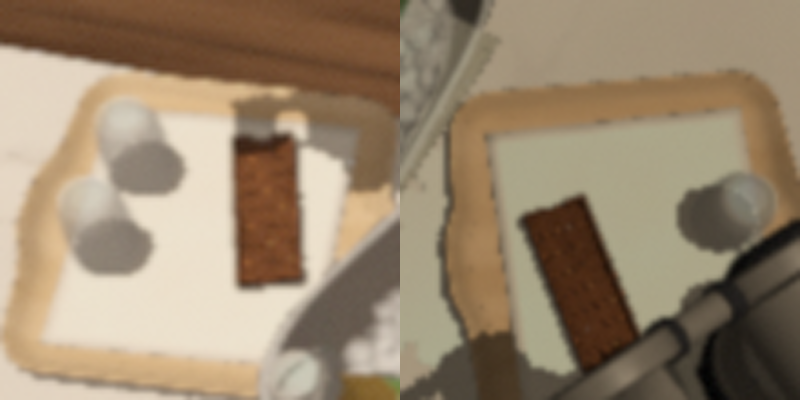

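Run:
```python
from f0 import *
s=pickle.load(open("s_h3.pkl","rb"));t=pickle.load(open("t_h3.pkl","rb"));s0=pickle.load(open("side0.pkl","rb"))
print("side new");a=run(t,s,[465,-361,4,.344,0,0],(335,190,55,80),(200,175,35,55),[0,1,3],[4,4,.05],sels=([1],))
print("side old");b=run(t,s0,[465,-361,4,.344,0,0],(335,190,55,80),(200,175,35,55),[0,1,3],[4,4,.05],sels=([1],))
x=np.array([.9413,.3376]);n=np.array([-.3376,.9413])
for p in(a,b): d=p[:2]-[481,-358];print(d@x,d@n)
```

```text
side new
[1] [ 463.4 -363.5    4. ] [19.62  0.    0.  ] 71.2
side old
[1] [ 463.3 -362.1    4. ] [20.07  0.    0.  ] 66.75
-18.386956714136883 0.7584170850074611
-18.027118527287 2.056893659995991
```

Call:
carry_out:
  motion:
    - [0,27,-45,-30,-5]
    - [0,54,-90,-60,-10]
    - [0,82,-135,-90,-15]
    - [0,109,-180,-112,-20]
    - [0,136,-224,-114,-30]
    - [0,153,-271,-114,-40]
    - [0,170,-318,-114,-50]
    - [0,186,-365,-114,-60]
    - [0,203,-412,-114,-70]
    - [0,220,-460,-114,-70.5]

```text
time: 17.02
tool_pos: [400.6, 104.5, 317.6]
tcp_rot: [3.14, 0.001, 1.577]
contact_force: [1.0, -0.4, 0.1]
grip_width: 91.7
```

```bash
python3 g.py 419.5 481 120 90; python3 g.py 400 250 300 90
```

```text
t 17.02 pos [400.6 104.5 317.6] rot [1.799e+02 5.000e-02 9.033e+01] F [ 0.99 -0.38  0.12] w 91.7 j6 0.06
delta [376.5  20.7 197.3] spin 0.33
t 17.02 pos [400.6 104.5 317.6] rot [1.799e+02 5.000e-02 9.033e+01] F [ 0.99 -0.38  0.12] w 91.7 j6 0.06
delta [145.5   0.2  17.5] spin 0.33
```

Call:
carry_out:
  motion:
    - [0,50,3,5,0.3]
    - [0,105,6,20,0.3]
    - [0,160,9,40,0.3]
    - [0,215,12,70,0.3]
    - [0,270,15,110,0.3]
    - [0,320,18,150,0.3]
    - [0,360,21,190,0.3]
    - [0,376.5,21,220,0.3]
    - [0,376.5,21,235,0.3]
    - [0,376.5,21,240,0.3]

```text
time: 18.27
tool_pos: [419.0, 480.6, 76.1]
tcp_rot: [3.141, 0.002, 1.572]
contact_force: [-0.2, 0.2, 1.0]
grip_width: 91.5
```

```bash
python3 g.py 420 481 9 90;python3 look.py i1 380 180 90 90 80 190 100 100
```

```text
t 18.27 pos [419.  480.6  76.1] rot [1.7999e+02 1.4000e-01 9.0070e+01] F [-0.19  0.19  1.01] w 91.5 j6 0.73
delta [ 0.5  1.  67.1] spin 0.07
```

View pics/i1.png

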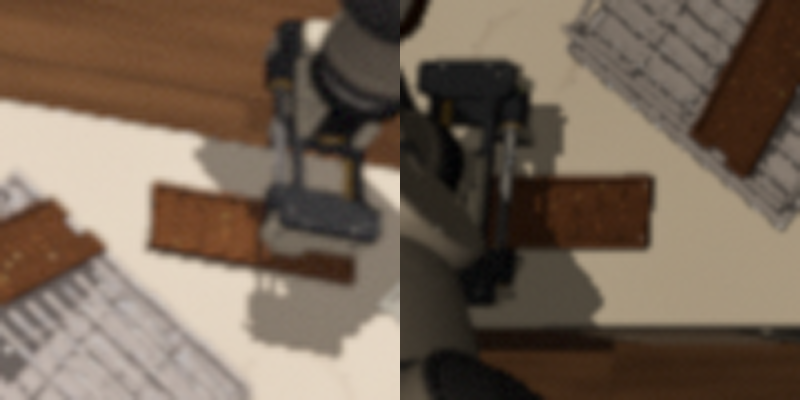

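Run:
```python
from f0 import *
s=pickle.load(open("s_i1.pkl","rb"));t=pickle.load(open("t_i1.pkl","rb"))
run(t,s,[420,481,0,np.pi/2,0,0],(0,0,5,5),(408,215,58,35),[0,1],[3,3],sels=([1],))
s=pickle.load(open("s_g5.pkl","rb"))
```

```text
[1] [417.2 478.9   0. ] [90.  0.  0.] 284.54
```

Call:
carry_out:
  motion:
    - [0,-1.5,1,25,0]
    - [0,-1.5,1,45,0]
    - [0,-1.5,1,56,0]
    - [0,-1.5,1,63,0]
    - [0,-1.5,1,67,0]
    - [0.2,-1.5,1,67.5,0]
    - [0.6,-1.5,1,67.5,0]
    - [1,-1.5,1,67.5,0]
    - [1,-1.5,1,67.5,0]
    - [1,-1.5,1,67.5,0]

```text
time: 19.62
tool_pos: [421.1, 479.2, 10.6]
tcp_rot: [3.139, 0.0, 1.571]
contact_force: [-0.8, -0.2, 2.3]
grip_width: 63.3
```

Call:
carry_out:
  motion:
    - [1,0,0,0,0]
    - [1,0,0,0,0]
    - [1,0,0,-4,0]
    - [1,0,0,-12,0]
    - [1,0,0,-25,0]
    - [1,0,0,-50,0]
    - [1,0,0,-90,0]
    - [1,0,0,-130,0]
    - [1,0,0,-170,0]
    - [1,0,0,-200,0]

```text
time: 20.88
tool_pos: [420.9, 479.4, 213.8]
tcp_rot: [3.137, -0.002, 1.571]
contact_force: [0.3, 0.2, -2.3]
grip_width: 63.6
```

```bash
python3 g.py 400 0 330 90;python3 look.py i2 380 160 90 90 80 190 100 100
```

```text
t 20.88 pos [420.9 479.4 213.8] rot [ 1.7975e+02 -1.0000e-01  9.0000e+01] F [ 0.34  0.2  -2.35] w 63.6 j6 0.73
delta [-479.2  -20.4 -117.1] spin 0.0
```

View pics/i2.png

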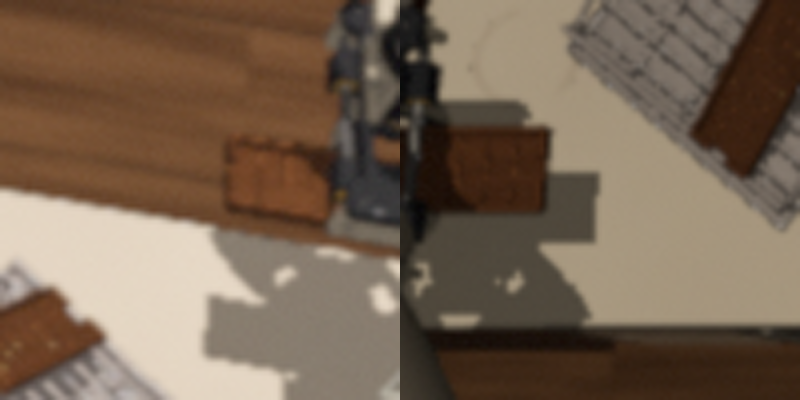

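Call:
carry_out:
  motion:
    - [1,-25,-4,-30,4]
    - [1,-70,-10,-60,12]
    - [1,-120,-20,-90,20]
    - [1,-172,-30,-115,29]
    - [1,-224,-41,-126,38]
    - [1,-276,-41,-126,47]
    - [1,-328,-41,-126,56]
    - [1,-380,-41,-126,65]
    - [1,-430,-41,-126,70.3]
    - [1,-479,-41,-126,70.3]

```text
time: 22.22
tool_pos: [379.2, -0.7, 337.7]
tcp_rot: [-3.139, -0.009, 0.343]
contact_force: [0.7, -0.7, -1.5]
grip_width: 63.5
```

```bash
python3 g.py 380 -240 330 19.7; python3 g.py 466 -363.4 120 19.7
```

```text
t 22.23 pos [379.2  -0.7 337.7] rot [-179.84   -0.53   19.65] F [ 0.66 -0.7  -1.49] w 63.5 j6 1.02
delta [-79.8 225.6   6.3] spin -0.05
t 22.23 pos [379.2  -0.7 337.7] rot [-179.84   -0.53   19.65] F [ 0.66 -0.7  -1.49] w 63.5 j6 1.02
delta [-42.2 371.4 216.3] spin -0.05
```

Call:
carry_out:
  motion:
    - [1,-16,45,0,0]
    - [1,-33,95,0,0]
    - [1,-50,145,3,0]
    - [1,-68,195,6,0]
    - [1,-76,240,20,0]
    - [1,-66,290,60,0]
    - [1,-54,335,110,0]
    - [1,-44,365,160,0]
    - [1,-42,371,200,0]
    - [1,-42,371,216,0]

```text
time: 23.48
tool_pos: [464.5, -361.7, 116.2]
tcp_rot: [-3.132, -0.006, 0.342]
contact_force: [-0.6, 0.7, -0.3]
grip_width: 63.3
```

```bash
python3 g.py 466 -363.4 50 19.7
```

```text
t 23.48 pos [ 464.5 -361.7  116.2] rot [-179.48   -0.36   19.62] F [-0.6   0.7  -0.33] w 63.3 j6 0.43
delta [ 0.4  2.7 66.2] spin -0.08
```

Call:
carry_out:
  motion:
    - [1,0.4,2.7,20,0]
    - [1,0.4,2.7,40,0]
    - [1,0.4,2.7,55,0]
    - [1,0.4,2.7,63,0]
    - [1,0.4,2.7,66,0]
    - [1,0.4,2.7,66,0]
    - [1,0.4,2.7,66,0]

```text
time: 24.35
tool_pos: [466.3, -363.7, 50.8]
tcp_rot: [-3.133, -0.007, 0.342]
contact_force: [0.5, -0.9, -1.1]
grip_width: 63.8
```

```bash
python3 g.py 466 -363.4 40 19.7; python3 look.py j1 165 165 70 70 310 150 110 110
```

```text
t 24.35 pos [ 466.3 -363.7   50.8] rot [-179.53   -0.39   19.62] F [ 0.54 -0.86 -1.14] w 63.8 j6 0.42
delta [-0.2 -0.2 10.8] spin -0.08
```

View pics/j1.png

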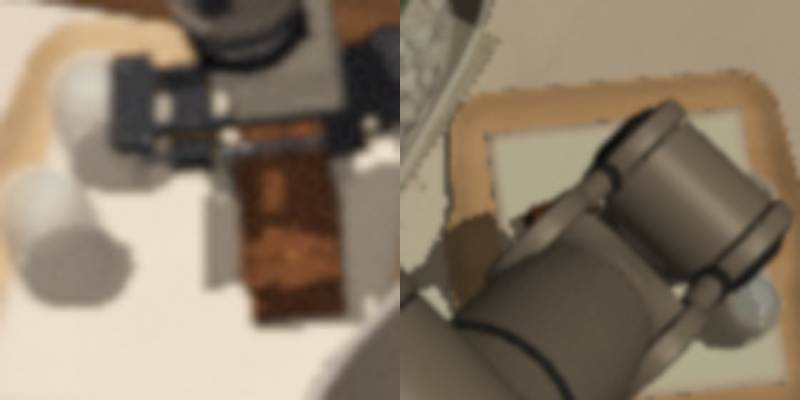

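Run:
```python
from ov import *
s=pickle.load(open("s_j1.pkl","rb"))
a=ov(s,[466.3-2.8,-363.7,40.4,np.radians(19.65),0,0],(195,170,45,60),9)[:,:405]
b=ov(s,[466.1-2.8,-363.3,4,np.radians(19.7),0,0],(195,170,45,60),9)[:,:405]
cv2.imwrite("pics/j1o.png",np.hstack([a,b])[:,:800])
```

```text
(no output)
```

View pics/j1o.png

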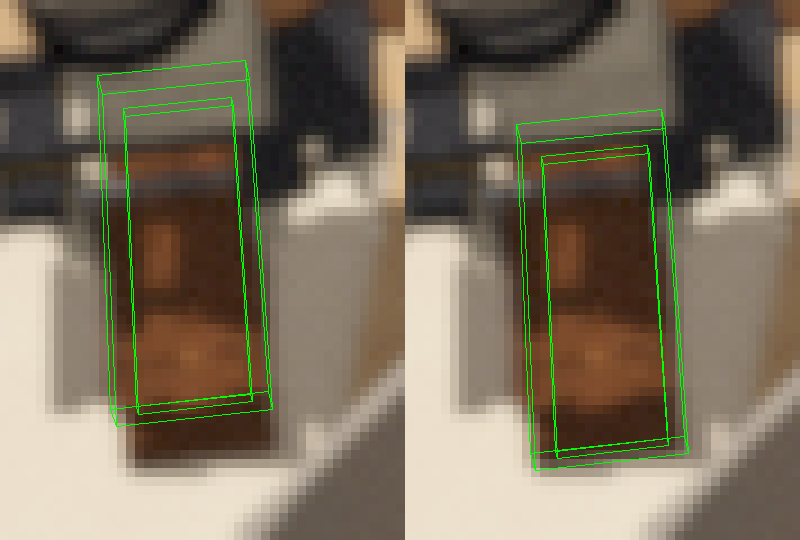

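Call:
carry_out:
  motion:
    - [1,-0.2,-0.2,5,0]
    - [1,-0.2,-0.2,10,0]
    - [1,-0.2,-0.2,13,0]
    - [1,-0.2,-0.2,15,0]
    - [1,-0.2,-0.2,17,0]
    - [1,-0.2,-0.2,18,0]
    - [1,-0.2,-0.2,19,0]

```text
time: 25.32
tool_pos: [466.1, -363.3, 31.7]
tcp_rot: [-3.133, -0.007, 0.342]
contact_force: [0.2, 0.0, -1.2]
grip_width: 63.6
```

```bash
python3 g.py 466 -363.4 29 19.7
```

```text
t 25.32 pos [ 466.1 -363.3   31.7] rot [-179.53   -0.39   19.62] F [ 0.21  0.   -1.15] w 63.6 j6 0.42
delta [-0.1  0.1  2.7] spin -0.08
```

Call:
carry_out:
  motion:
    - [1,0,0,1,0]
    - [1,0,0,2,0]
    - [1,0,0,2.7,0]
    - [1,0,0,2.7,0]

```text
time: 25.82
tool_pos: [466.2, -363.5, 29.3]
tcp_rot: [-3.134, -0.007, 0.343]
contact_force: [-0.5, -0.0, 1.3]
grip_width: 63.5
```

Call:
carry_out:
  motion:
    - [1,0,0,0.5,0]
    - [0.3,0,0,0.5,0]
    - [0.25,0,0,0.5,0]
    - [0.15,0,0,0.5,0]
    - [0.1,0,0,0.5,0]
    - [0.05,0,0,0.5,0]
    - [0.05,0,0,-15,0]
    - [0,0,0,-50,0]
    - [0,-20,0,-100,0]
    - [0,-80,0,-150,0]

```text
time: 27.08
tool_pos: [402.3, -387.8, 171.9]
tcp_rot: [-3.137, -0.008, 0.345]
contact_force: [-0.4, -0.8, 0.8]
grip_width: 92.0
```

```bash
python3 g.py 400 0 320 141; python3 look.py k1 165 165 70 70 310 150 110 110
```

```text
t 27.07 pos [ 402.3 -387.8  171.9] rot [-179.74   -0.47   19.78] F [-0.36 -0.81  0.83] w 92.0 j6 0.31
delta [ 130.3 -366.4 -145.4] spin -121.22
```

View pics/k1.png

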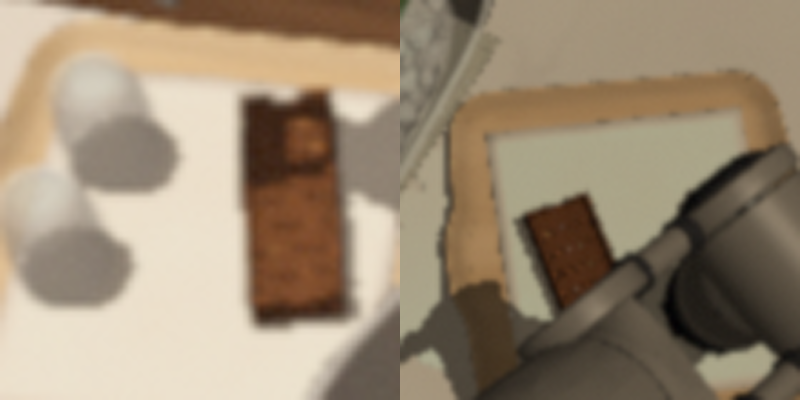

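Call:
carry_out:
  motion:
    - [0,14,-45,-40,-8]
    - [0,28,-91,-80,-16]
    - [0,42,-137,-115,-25]
    - [0,55,-183,-145,-35]
    - [0,69,-228,-148,-45]
    - [0,86,-275,-148,-55]
    - [0,103,-322,-148,-65]
    - [0,120,-369,-148,-75]
    - [0,141,-415,-148,-85]
    - [0,163,-460,-148,-95]

```text
time: 28.42
tool_pos: [398.8, 99.0, 324.0]
tcp_rot: [3.132, 0.002, 2.004]
contact_force: [0.3, -0.5, -0.2]
grip_width: 92.0
```

```bash
python3 g.py 517.9 281.3 160 141
```

```text
t 28.43 pos [398.8  99.  324. ] rot [1.7946e+02 1.4000e-01 1.1482e+02] F [ 0.29 -0.53 -0.25] w 92.0 j6 -0.38
delta [115.9 183.  165.5] spin -26.18
```

Call:
carry_out:
  motion:
    - [0,20,35,10,-6]
    - [0,45,75,25,-12]
    - [0,70,115,50,-20]
    - [0,95,152,85,-26]
    - [0,110,175,120,-26]
    - [0,116,183,150,-26]
    - [0,116,183,165,-26]
    - [0,116,183,165,-26]

```text
time: 29.42
tool_pos: [517.1, 281.1, 160.0]
tcp_rot: [3.136, 0.005, 2.458]
contact_force: [0.7, -0.4, 0.4]
grip_width: 92.3
```

```bash
python3 g.py 517.9 281.3 87 141;python3 look.py l1 345 195 90 90 110 160 100 100
```

```text
t 29.43 pos [517.1 281.1 160. ] rot [179.68   0.3  140.82] F [ 0.74 -0.44  0.41] w 92.3 j6 -0.52
delta [-0.1  0.3 73. ] spin -0.18
```

View pics/l1.png

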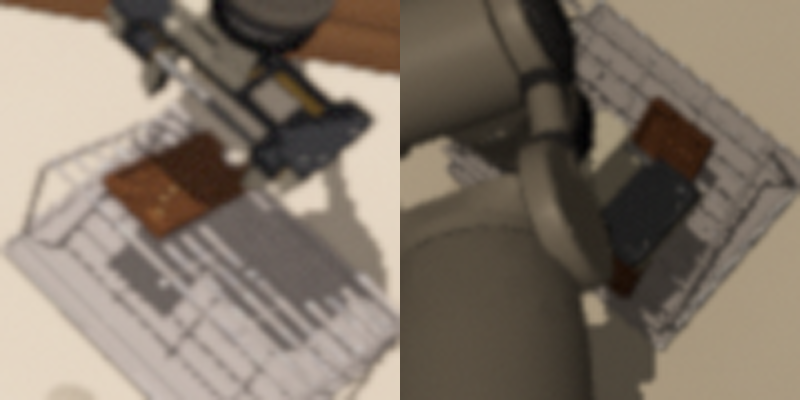

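Tray 2 is undisturbed under the open gripper. Descend and grip.

Call:
carry_out:
  motion:
    - [0,0,0.3,30,0]
    - [0,0,0.3,50,0]
    - [0,0,0.3,62,0]
    - [0,0,0.3,69,0]
    - [0,0,0.3,73,0]
    - [0.1,0,0.3,73,0]
    - [0.3,0,0.3,73,0]
    - [0.6,0,0.3,73,0]
    - [1,0,0.3,73,0]
    - [1,0,0.3,73,0]

```text
time: 30.78
tool_pos: [519.4, 281.7, 89.2]
tcp_rot: [3.132, 0.008, 2.457]
contact_force: [0.1, 0.6, 2.2]
grip_width: 63.9
```

Call:
carry_out:
  motion:
    - [1,0,0,0,0]
    - [1,0,0,0,0]
    - [1,0,0,0,0]
    - [1,0,0,-4,0]
    - [1,0,0,-10,0]
    - [1,0,0,-20,0]
    - [1,0,0,-36,0]
    - [1,0,0,-55,0]
    - [1,0,0,-80,0]
    - [1,0,0,-80,0]

```text
time: 32.02
tool_pos: [519.8, 282.1, 172.1]
tcp_rot: [3.127, 0.01, 2.457]
contact_force: [0.2, -0.5, -2.3]
grip_width: 63.4
```

```bash
python3 g.py 420 480 90 90;python3 look.py l2 345 195 90 90 110 160 100 100
```

```text
t 32.02 pos [519.8 282.1 172.1] rot [179.17   0.59 140.79] F [ 0.24 -0.53 -2.3 ] w 63.4 j6 -0.52
delta [203.3  89.1  81.3] spin 50.79
```

View pics/l2.png

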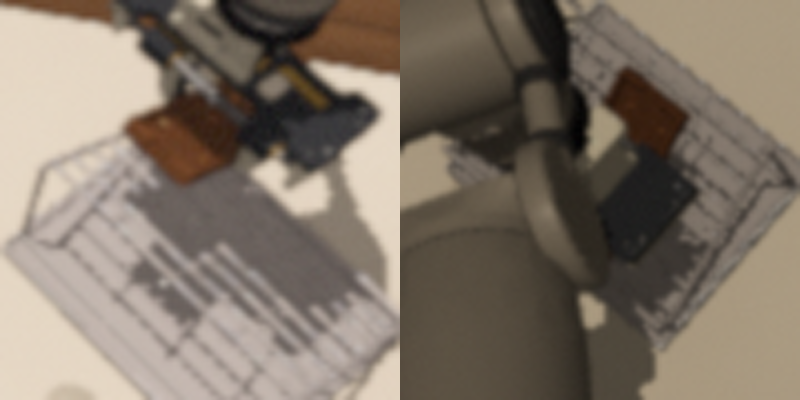

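Call:
carry_out:
  motion:
    - [1,20,9,0,5]
    - [1,50,22,0,12]
    - [1,90,39,0,21]
    - [1,130,57,0,30]
    - [1,165,72,5,38]
    - [1,190,84,20,46]
    - [1,203,89,40,50.8]
    - [1,203,89,60,50.8]
    - [1,203,89,78,50.8]
    - [1,203,89,78,50.8]

```text
time: 33.38
tool_pos: [417.4, 477.8, 88.2]
tcp_rot: [3.133, 0.0, 1.57]
contact_force: [-0.2, -0.3, -0.0]
grip_width: 63.7
```

```bash
python3 g.py 420 480 35 90
```

```text
t 33.38 pos [417.4 477.8  88.2] rot [1.795e+02 2.000e-02 8.998e+01] F [-0.24 -0.28 -0.05] w 63.7 j6 0.74
delta [ 2.2  2.2 53.3] spin -0.02
```

Call:
carry_out:
  motion:
    - [1,2,2,12,0]
    - [1,2,2,24,0]
    - [1,2,2,34,0]
    - [1,2,2,41,0]
    - [1,2,2,47,0]
    - [1,2,2,53,0]
    - [1,2,2,58,0]
    - [1,2,2,63,0]
    - [1,2,2,68,0]
    - [1,2,2,72,0]

```text
time: 34.62
tool_pos: [419.9, 479.8, 15.8]
tcp_rot: [3.133, 0.0, 1.57]
contact_force: [-0.4, -1.7, 2.3]
grip_width: 63.8
```

```bash
python3 g.py 420 480 10 90;python3 look.py l3 380 180 90 90 80 190 100 100
```

```text
t 34.62 pos [419.9 479.8  15.8] rot [1.7951e+02 3.0000e-02 8.9980e+01] F [-0.4  -1.68  2.3 ] w 63.8 j6 0.74
delta [0.2 0.1 5.8] spin -0.02
```

View pics/l3.png

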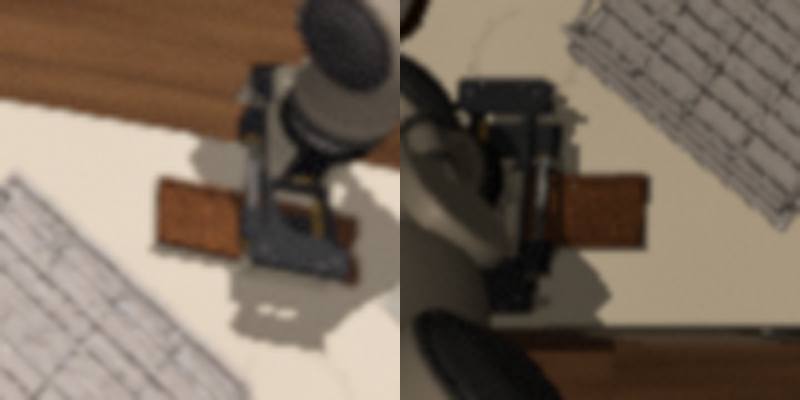

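Call:
carry_out:
  motion:
    - [1,0,0,1,0]
    - [1,0,0,2,0]
    - [1,0,0,3,0]
    - [1,0,0,4,0]
    - [1,0,0,4,0]

```text
time: 35.35
tool_pos: [420.0, 479.8, 11.6]
tcp_rot: [3.133, 0.0, 1.57]
contact_force: [-0.5, -0.9, 1.3]
grip_width: 63.9
```

Call:
carry_out:
  motion:
    - [1,0,0,1,0]
    - [1,0,0,1.5,0]
    - [1,0,0,2,0]

```text
time: 35.72
tool_pos: [420.0, 479.9, 10.8]
tcp_rot: [3.133, 0.0, 1.57]
contact_force: [-1.7, -4.4, 12.2]
grip_width: 63.9
```

Call:
carry_out:
  motion:
    - [0.8,0,0,-1,0]
    - [0,0,0,-1,0]
    - [0,0,0,-1,0]
    - [0,0,0,-1,0]
    - [0,0,0,-20,0]
    - [0,0,0,-45,0]
    - [0,0,0,-65,0]
    - [0,0,0,-65,0]

```text
time: 36.72
tool_pos: [420.5, 481.0, 78.7]
tcp_rot: [3.129, -0.003, 1.57]
contact_force: [0.1, 0.3, -0.2]
grip_width: 92.1
```

```bash
python3 g.py 420 479 9.5 90;python3 look.py l4 380 180 90 90 80 190 100 100
python3 - <<'E'
from f0 import *
s=pickle.load(open("s_l4.pkl","rb"));t=pickle.load(open("t_l4.pkl","rb"))
run(t,s,[420,481,0,np.pi/2,0,0],(0,0,5,5),(408,215,58,35),[0,1],[3,3],sels=([1],))
s=pickle.load(open("s_i1.pkl","rb"))
run(t,s,[420,481,0,np.pi/2,0,0],(0,0,5,5),(408,215,58,35),[0,1],[3,3],sels=([1],))
E
```

```text
t 36.73 pos [420.5 481.   78.7] rot [179.28  -0.19  89.98] F [ 0.11  0.31 -0.19] w 92.1 j6 0.74
delta [-2.2 -1.4 69.2] spin -0.02
[1] [417.6 482.2   0. ] [90.  0.  0.] 281.98
[1] [417.2 478.9   0. ] [90.  0.  0.] 284.54
```

View pics/l4.png

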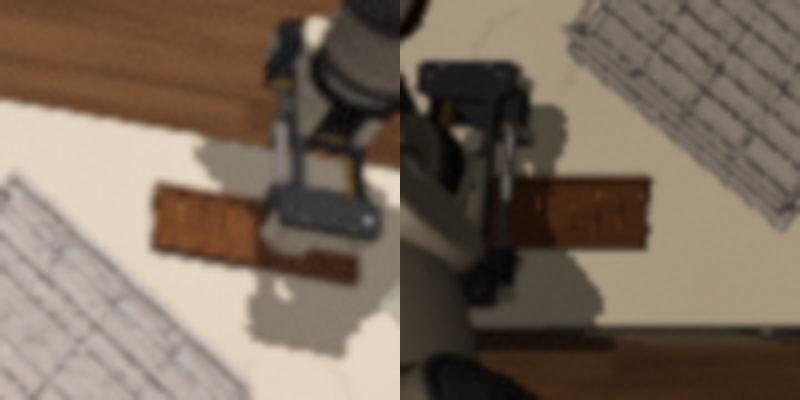

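Call:
carry_out:
  motion:
    - [0,0.8,-1.2,25,0]
    - [0,0.8,-1.2,45,0]
    - [0,0.8,-1.2,57,0]
    - [0,0.8,-1.2,64,0]
    - [0,0.8,-1.2,69,0]
    - [0.2,0.8,-1.2,69.5,0]
    - [0.6,0.8,-1.2,69.5,0]
    - [1,0.8,-1.2,69.5,0]
    - [1,0.8,-1.2,69.5,0]
    - [1,0.8,-1.2,69.5,0]

```text
time: 38.08
tool_pos: [419.0, 480.9, 7.0]
tcp_rot: [3.132, -0.001, 1.57]
contact_force: [-0.1, 0.9, 2.6]
grip_width: 64.3
```

Call:
carry_out:
  motion:
    - [1,0,0,0,0]
    - [1,0,0,0,0]
    - [1,0,0,-4,0]
    - [1,0,0,-12,0]
    - [1,0,0,-25,0]
    - [1,0,0,-50,0]
    - [1,0,0,-90,0]
    - [1,0,0,-130,0]
    - [1,0,0,-170,0]
    - [1,0,0,-200,0]

```text
time: 39.33
tool_pos: [417.3, 481.0, 210.2]
tcp_rot: [3.13, -0.003, 1.57]
contact_force: [-0.4, -0.1, -1.6]
grip_width: 63.8
```

```bash
python3 g.py 380 0 340 19.7;python3 look.py m1 380 160 90 90 80 190 100 100
```

```text
t 39.33 pos [417.3 481.  210.2] rot [ 1.7932e+02 -1.5000e-01  8.9980e+01] F [-0.37 -0.14 -1.64] w 63.8 j6 0.74
delta [-480.7  -35.5 -131.5] spin 70.28
```

View pics/m1.png

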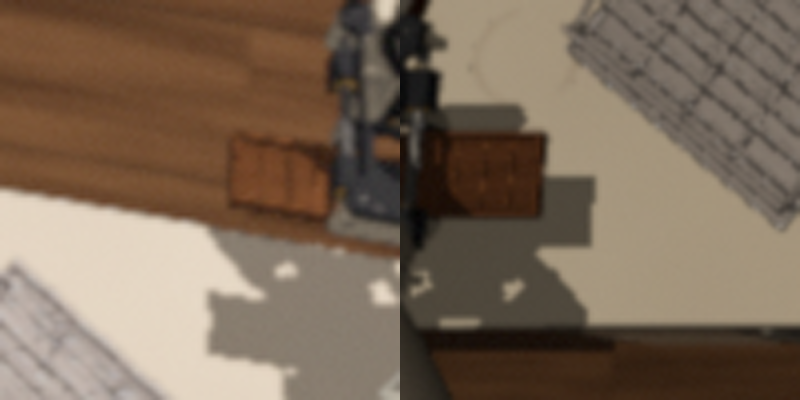

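Call:
carry_out:
  motion:
    - [1,-25,-3,-30,4]
    - [1,-70,-9,-60,12]
    - [1,-120,-17,-90,20]
    - [1,-172,-26,-118,29]
    - [1,-224,-35,-131,38]
    - [1,-276,-35,-131,47]
    - [1,-328,-35,-131,56]
    - [1,-380,-35,-131,65]
    - [1,-430,-35,-131,70.3]
    - [1,-481,-35,-131,70.3]

```text
time: 40.67
tool_pos: [380.4, -1.3, 338.9]
tcp_rot: [-3.14, -0.017, 0.343]
contact_force: [0.6, -0.2, -0.2]
grip_width: 63.4
```

```bash
python3 g.py 380 -240 330 19.7; python3 g.py 464.7 -364 120 19.7
```

```text
t 40.67 pos [380.4  -1.3 338.9] rot [-179.94   -0.97   19.62] F [ 0.64 -0.24 -0.16] w 63.4 j6 1.01
delta [-80.7 224.8   7.3] spin -0.08
t 40.67 pos [380.4  -1.3 338.9] rot [-179.94   -0.97   19.62] F [ 0.64 -0.24 -0.16] w 63.4 j6 1.01
delta [-46.1 370.2 217.8] spin -0.08
```

Call:
carry_out:
  motion:
    - [1,-16,45,0,0]
    - [1,-33,95,0,0]
    - [1,-50,145,3,0]
    - [1,-68,195,6,0]
    - [1,-76,240,20,0]
    - [1,-66,290,60,0]
    - [1,-56,335,110,0]
    - [1,-48,363,160,0]
    - [1,-46,370,200,0]
    - [1,-46,370,218,0]

```text
time: 41.92
tool_pos: [463.4, -362.8, 115.5]
tcp_rot: [-3.135, -0.014, 0.342]
contact_force: [-0.6, -0.3, -0.4]
grip_width: 63.9
```

```bash
python3 g.py 464.7 -364 58 19.7
```

```text
t 41.92 pos [ 463.4 -362.8  115.5] rot [-179.6    -0.81   19.59] F [-0.61 -0.34 -0.42] w 63.9 j6 0.42
delta [ 0.   2.  57.5] spin -0.11
```

Call:
carry_out:
  motion:
    - [1,0,2,20,0.1]
    - [1,0,2,38,0.1]
    - [1,0,2,50,0.1]
    - [1,0,2,56,0.1]
    - [1,0,2,58,0.1]
    - [1,0,2,58,0.1]
    - [1,0,2,58,0.1]

```text
time: 42.8
tool_pos: [464.9, -364.3, 58.1]
tcp_rot: [-3.136, -0.015, 0.34]
contact_force: [-0.5, 0.4, -0.8]
grip_width: 63.7
```

```bash
python3 g.py 464.7 -364 48 19.7; python3 look.py n1 165 165 70 70 310 150 110 110;  python3 - <<'E'
from ov import *
s=pickle.load(open("s_n1.pkl","rb"));k=pickle.load(open("s_k1.pkl","rb"))
x=np.array([.9413,.3376])
from plant import bot
p=bot.get_obs()["tool_pos"];c=p[:2]+1.3*x
a=ov(s,[c[0]-2.8,c[1],p[2]-7,np.radians(19.65),0,0],(195,165,44,60),9)[:,:396]
b=ov(k,[466.1-2.8,-363.6,18,np.radians(19.7),0,0],(195,165,44,60),9)[:,:396]
cv2.imwrite("pics/n1o.png",np.hstack([a,b])[:,:800])
E
```

```text
t 42.8 pos [ 464.9 -364.3   58.1] rot [-179.66   -0.84   19.49] F [-0.48  0.39 -0.81] w 63.7 j6 0.42
delta [-0.3 -0.3 10.1] spin -0.21
```

View pics/n1o.png

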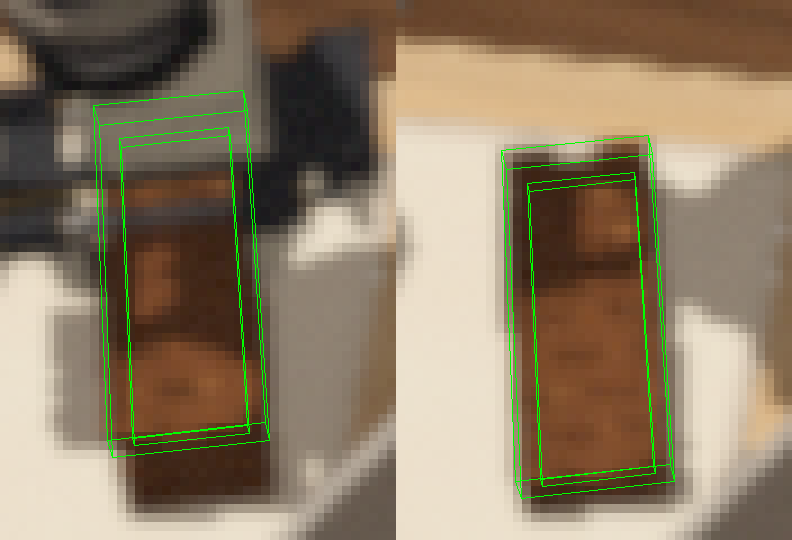

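Call:
carry_out:
  motion:
    - [1,-0.3,-0.3,5,-0.2]
    - [1,-0.3,-0.3,10,-0.2]
    - [1,-0.3,-0.3,12,-0.2]
    - [1,-0.3,-0.3,13,-0.2]
    - [1,-0.3,-0.3,14,-0.2]
    - [1,-0.3,-0.3,15,-0.2]
    - [1,-0.3,-0.3,16,-0.2]
    - [1,-0.3,-0.3,17,-0.2]

```text
time: 43.9
tool_pos: [464.7, -363.8, 40.9]
tcp_rot: [-3.135, -0.015, 0.344]
contact_force: [0.4, 0.6, -1.4]
grip_width: 63.7
```

```bash
python3 g.py 464.7 -364 39.3 19.7
```

```text
t 43.9 pos [ 464.7 -363.8   40.9] rot [-179.65   -0.83   19.69] F [ 0.35  0.55 -1.4 ] w 63.7 j6 0.41
delta [-0.   0.2  1.6] spin -0.01
```

No contact below rim height, so the foot is inside. Finish lowering gently.

Call:
carry_out:
  motion:
    - [1,0,0,0.7,0]
    - [1,0,0,1.4,0]
    - [1,0,0,1.6,0]
    - [1,0,0,1.6,0]

```text
time: 44.4
tool_pos: [464.9, -364.1, 39.7]
tcp_rot: [-3.136, -0.015, 0.344]
contact_force: [0.5, 1.3, 4.7]
grip_width: 63.7
```

Call:
carry_out:
  motion:
    - [0.3,0,0,0,0]
    - [0.25,0,0,0,0]
    - [0.15,0,0,0,0]
    - [0.1,0,0,0,0]
    - [0.05,0,0,0,0]
    - [0.05,0,0,-15,0]
    - [0,0,0,-50,0]
    - [0,-20,0,-100,0]
    - [0,-80,0,-140,0]
    - [0,-140,0,-160,0]

```text
time: 45.65
tool_pos: [339.5, -410.5, 197.4]
tcp_rot: [-3.141, -0.016, 0.346]
contact_force: [0.3, -0.5, -1.2]
grip_width: 91.6
```

Call:
carry_out:
  motion:
    - [0,0,0,-20,0]
    - [0,0,-40,-40,0]
    - [0,0,-90,-60,0]
    - [0,20,-140,-80,0]
    - [0,40,-190,-80,0]
    - [0,55,-240,-80,0]
    - [0,75,-290,-80,0]
    - [0,75,-290,-80,0]

```text
time: 46.65
tool_pos: [310.4, -109.9, 280.0]
tcp_rot: [3.141, -0.017, 0.351]
contact_force: [0.5, -0.5, 0.5]
grip_width: 92.2
```

```bash
python3 g.py 464.7 -364 39.3 19.7; python3 look.py p1 155 165 80 80 320 165 100 100
python3 - <<'E'
from f0 import *
s=pickle.load(open("s_p1.pkl","rb"));t=pickle.load(open("t_p1.pkl","rb"))
run(t,s,[466,-363,32,.344,0,0],(335,185,55,85),(200,165,37,60),[0,1,3],[4,4,.05])
for z in(28,30,32,34,36,38):
  print(z,end=' ');run(t,s,[466,-363,z,.344,0,0],(335,185,55,85),(200,165,37,60),[0,1,3],[4,4,.05],sels=([0,1],))
from h import *
# depth height of top
for c,n in((t,'t'),(s,'s')):
    uv=proj(c,np.array([[466,-363,43.]]))[0].round().astype(int);print(n,uv,c["depth"][uv[1]-2:uv[1]+3,uv[0]-2:uv[0]+3].mean(), (c["camera_from_world"]@[466,-363,43,1])[2])
E
```

```text
t 46.65 pos [ 310.4 -109.9  280. ] rot [179.95  -1.    20.1 ] F [ 0.52 -0.51  0.54] w 92.2 j6 0.63
delta [ 53.4 291.5 241.9] spin 0.4
[0, 1] [ 462.7 -363.1   32. ] [19.68  0.    0.  ] 175.54
[0] [ 464.5 -362.5   32. ] [19.75  0.    0.  ] 49.45
[1] [ 454.8 -365.6   32. ] [19.47  0.    0.  ] 140.02
28 [0, 1] [ 462.8 -363.9   28. ] [19.72  0.    0.  ] 173.88
30 [0, 1] [ 463.1 -363.5   30. ] [19.69  0.    0.  ] 172.98
32 [0, 1] [ 462.7 -363.1   32. ] [19.68  0.    0.  ] 175.54
34 [0, 1] [ 461.7 -363.    34. ] [19.49  0.    0.  ] 185.67
36 [0, 1] [ 462.1 -362.5   36. ] [19.57  0.    0.  ] 184.99
38 [0, 1] [ 462.1 -362.1   38. ] [19.58  0.    0.  ] 186.93
t [362 227] 1312.7344 1312.744621435033
s [215 198] 1520.6512 1524.5713446045002
```

View pics/p1.png

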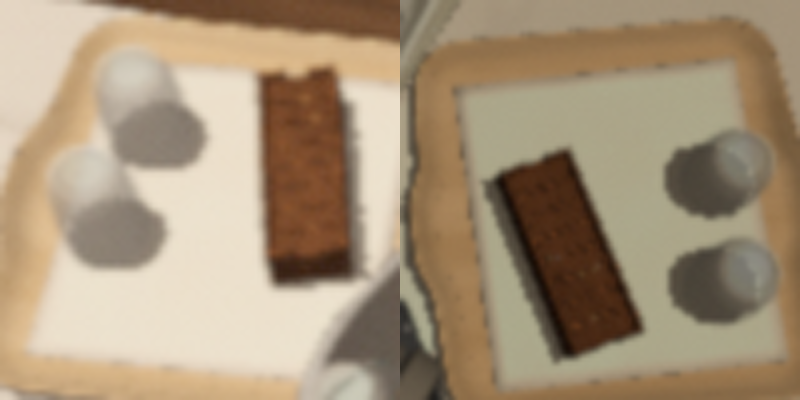

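Run:
```python
from h import *
def pl(f,c0,z):
    c=pickle.load(open(f,"rb"));a=np.radians(19.7);R=np.array([[np.cos(a),-np.sin(a)],[np.sin(a),np.cos(a)]])
    g=np.array([[x,y] for x in range(-65,66,4) for y in range(-18,19,4)])
    P=np.c_[g@R.T+c0,np.full(len(g),z)];uv=proj(c,P).round().astype(int)
    D=c["depth"][uv[:,1],uv[:,0]];K=c["K"];M=c["camera_from_world"]
    q=np.c_[(uv[:,0]-K[0,2])/K[0,0]*D,(uv[:,1]-K[1,2])/K[1,1]*D,D];w=(q-M[:3,3])@M[:3,:3]
    l=(w[:,:2]-c0)@R;A=np.c_[l,np.ones(len(l))];s=np.linalg.lstsq(A,w[:,2],rcond=None)[0]
    print(f,"h",s[2].round(1),"tilt deg",np.degrees(s[:2]).round(2))
pl("top0.pkl",[466,-363],15);pl("t_p1.pkl",[466,-363],43);pl("side0.pkl",[463,-363],15);pl("s_p1.pkl",[463,-363],43)
```

```text
top0.pkl h 14.5 tilt deg [0.3  1.22]
t_p1.pkl h 42.8 tilt deg [0.07 2.35]
side0.pkl h 18.5 tilt deg [45.49 73.46]
s_p1.pkl h 46.4 tilt deg [ 0.17 -0.86]
```

```bash
python3 -c "
from plant import bot
print(bot.close_job())"
```

```text
the job is handed in; nothing more can be done
None
```

Both towel trays from the drainer are nested on the standing tray, and I handed the job in at about 46.7 s. The close call gives no verdict.

**What I did**
- The moves only allowed a vertical tool, so I took each tray off the drainer still tilted. I pressed it gently level on the free worktop, at about 12 N, then gripped it again flat and stacked it.
- I also squeezed the standing tray lightly once to find its exact line, which moved it about 1 to 2 mm. I lowered both trays with only a few newtons of contact before letting go.

**What my last checks showed**
- **Height:** the top tray's floor is 28.3 mm above where the bottom tray's floor was, against 28 mm for full nesting. Neither tray met contact at rim height on the way down.
- **Square:** the fitted yaw of the top tray is about 19.7°, the same as the bottom tray.
- **Surroundings:** the last pictures show a closed pile with the tumblers where they were. I did not check the card reader in a close picture, but the arm only passed high above it. The robot was clear of everything.

**Checks that disagreed**
- **Position:** the side-camera position fit of the full pile came out about 10 mm off along x. The single-tray outline does not suit a stack, so I relied on the top camera, which agrees to about 2 mm.
- **Tilt:** the tilt across the narrow width was noisy, at 2.35° from the top camera and -0.86° from the side camera. Lengthwise, both cameras read under 0.2°.

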